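# Fit the portion collars and run a test shot

### The arm

A 6-joint arm with a two-finger parallel gripper is mounted at the origin on a cart in front of the work surface, level with it; the furniture and walls round the work are solid. World frame = base frame: x ahead of the robot, y to its left, z up, the work surface at z = 0. Lengths are in mm, angles in rad, forces in N, time in s.
With the tool pointing down it reaches from about 225 to 725 mm from the base axis. Payload 3.1 kg.
Tool frame: the origin (TCP) lies midway between the tips of the shut fingers; the grasp point (between the pads) lies 19 mm behind it (ctrl.grip_depth is the distance from the TCP to the grasp point, in mm); z points along the fingers, y is the line along which they close (so a half turn about z gives the same grasp; the last joint's range is limited). The gripper opens to 85 mm and grips with 20 to 120 N. Pads are 22 mm wide; open, the fingers measure 114 mm over their backs; the gripper's body (76 mm by 85 mm) begins 54 mm behind the grasp point. The pads swing forward as they close: fully open they stand 13 mm farther back than shut.
Start: joints at [-1.465, 0.048, 0.099, 1.622, 0, 1.443], TCP at [121.615, -510.712, 206.412] pointing down, gripper open.
Joint ranges: [-2.91, 2.91], [-0.99, 1.94], [-1.21, 1.42], [-2.12, 2.29], [-1.49, 1.47], [-3.14, 3.14]. Speed limits (rad/s): [2.79, 2.79, 3.14, 3.14, 3.14, 3.14].

### API

Orientations are given as [roll, pitch, yaw] about the fixed x, y, z axes, in that order (R = Rz(yaw) Ry(pitch) Rx(roll)).
In Python, from plant import ctrl gives the robot as it stands. Calls block until the motion is done:
- ctrl.move_ptp(position, orientation): joint-space move of the TCP to a pose.
- ctrl.move_straight(position, feed=150, orientation=None): straight line of the TCP; orientation=None keeps the orientation; feed is the mean speed in mm/s.
- ctrl.move_j(angles): joint-space move.
- ctrl.move_gripper(opening): finger opening in mm; the grip force is fixed at half the most; returns when the fingers have stopped.
- ctrl.wait(seconds).
- ctrl.solve_ik(position, orientation): joint angles nearest the present ones, or None.
- ctrl.get_state(): the state.
- ctrl.read_camera(name): name is "scene" or "top"; returns the picture (384x512x3 uint8, red, green, blue); there is no depth.
- ctrl.get_calibration(name): a dict with "fx", "fy", "cx", "cy" (pixels), "dist" ([k1, k2, p1, p2, k3] as OpenCV has them; the pictures are not rectified), "view" (4x4, takes a point from world to camera coordinates). Camera axes: x right, y down, z forward; pixel columns grow to the right and rows downward; lengths in mm; the calibration is good to about 2 mm. A picture is of the moment at which its call begins. get_calibration takes no time and is no camera call.
A pose or a line that the arm cannot do raises ctrl.PlanningError and nothing moves.
- ctrl.hand_in(): hands the job in; it is judged then, once.
Trained networks look in the newest picture that a camera, given by its name, has taken for a name from the list of things; names that differ only in an ending like _2 or _b are one class to them, and where a whole thing is asked for, a point or a joint stands for the part that bears it (a point fixed in the world has none). Each returns a list of dicts, best first, with "confidence" (0 to 1); they miss things now and then, are a little off and sometimes report something else, mostly with a low value. They report only what shows in the picture. A call takes as long as a camera call.
- ctrl.look_for(thing, camera): "extent" ([centre column, centre row, width, height] as shares, 0 to 1, of the picture: columns of its width, rows of its height, round what is visible of it).
The state is a dict: "clock": time; "joint_positions": joint angles; "qvel": joint speeds; "joint_efforts": joint torques, N m; "ee_pos": TCP position; "tcp_rot": TCP orientation; "force": force on the tool from outside, world axes, zero at the start; "moment": the same for the moment, N m; "finger_gap": finger opening in mm; "grip_force": force on a finger pad.
Only numpy, scipy, OpenCV 4.12 (cv2) and the standard library are available. Lean on these libraries where they do the work, as an engineer would, in place of code of your own. Each camera call takes 0.05 s, during which the arm holds its last target. There are 200 camera calls.

### The job

Set this syrup dispenser to a smaller shot and try it. Slip every portion collar that lies on the table sideways, fully home, onto the pump's stem between cap and head, so that they lie flat one on another on the cap, and stand the mug on the drip tray with the spout over its mouth. Then push the sprung toggle over towards the pump, hold it there for two seconds, let it spring back to the middle, and finally stand the mug upright in the middle of the cork coaster, leaving all the collars on the stem and the lemon and the drinks can where they are.

Things in the scene. Friction and masses are not known exactly. Their poses are not given: they have to be found in the camera images.
- dispenser: syrup dispenser, fixed: steel housing 170 (x) x 200 (y) x 90 mm high, drip tray in front, towards its own -x; origin under the middle of the housing. On the deck (z = 90 mm): pump at x = -35, y = +30; sprung toggle at x = -35, y = -62; black refill lid, 68 mm wide, 15 mm high, at x = 45, y = 30. Drip tray: x = -85 to -197 mm, y = -65 to +65, 8 mm high
- stem_foot (a point): where the upright steel stem (10 mm diameter) leaves the top of the pump's cap (flat, 43 mm wide, 12 mm over the deck, 102 mm over the table). 48 mm of stem is free between cap and head (head 28 mm wide, 11 mm high). Collars go on through their gap, below the head, and stack on the cap. Axes as the dispenser's
- spout_tip (a point): lower end of the steel spout (9 mm tube), which leaves the head towards the dispenser's -x at about 55 mm over the cap and bends down at its end; 90 mm in front of the stem, 140 mm over the table
- toggle (a joint): lean of the sprung toggle, rad: 0 upright in the middle, positive towards the pump (the dispenser's +y), stops at +-0.42; held over means beyond 0.28. A spring (about 4 N at the tip when fully over) brings it back when let go
- toggle_tip (a point): in the rounded top end of the toggle, a steel bat 12 mm thick and 46 mm long whose pivot lies 42 mm below this point, just over the deck
- mug: green mug: cup 82 mm in diameter, 89 mm high, with a handle; its axes: z up, handle towards -y; the cup's middle lies at y = +15 mm; origin on the table. 0.2 kg
- mug_base (a point): middle of the mug's underside
- mug_handle (a point): in the upper arm of the mug's handle, 76 mm over its foot and 57 mm from the cup's axis: 15 to 30 mm thick; grip it here from above, across (along the mug's x)
- coaster: round cork coaster, fixed, 85 mm in diameter, 9 mm thick; origin: middle of its underside
- lemon: lemon, 78 x 55 x 56 mm, left of the coaster; a bystander: leave it alone
- drinks_can: drinks can, 66 mm wide, 115 mm high, behind the coaster; a bystander: leave it alone. Two spice jars, 46 mm wide and 106 mm high, stand fixed between it and the dispenser
- collar_1: portion collar: flat white plastic C, 9 mm thick, both faces alike, ring 38 mm outside, 17 mm inside; gap of 12.5 mm towards its +x, flaring to 17 mm at the mouth (x = 17 mm); a thumb tab 14 mm wide runs along -x to x = -51 mm (grip it across at about x = -40). Lies flat; origin: the very middle of the ring. Slips on from any free side of the stem. 25 g. May be absent (None)
- collar_2: portion collar like collar_1. May be absent (None)
- collar_3: portion collar like collar_1. May be absent (None)
- collar_4: portion collar like collar_1. May be absent (None)

How it is judged:
By the outcome, as a careful person would: the job done as asked, in the order asked, and still so for the second after the job is handed in, with the robot touching nothing.
Of collar_1, collar_2, collar_3, collar_4 only 2 to 4 are there at a start; the rules pass over those that are not, and their reading is None.
At some moment in a run one of collar_1, collar_2, collar_3, collar_4 may be knocked a few centimetres aside while the robot is not near it.
Once in a run the grip may slacken for a moment while it holds something.
It also fails if it takes over 210 s, if anything falls off the work surface, if the arm or the gripper's body presses on something with over 40 N, if the wrist force passes 120 N, or if a joint passes its speed limit or range.

## Working session

There is one attempt and no reset: what is moved stays moved. The work goes in short steps, each a Python script; the robot and the scene stay as the last script left them, time stands still between calls to the robot, and variables do not carry over. Pictures are saved under pics/ and viewed, at most 14 in all, crops included, and the job is handed in when it is done.

```bash
ls; mkdir -p pics
python3 - <<'E'
from plant import ctrl
import cv2, numpy as np
for n in("scene","top"):
    im=ctrl.read_camera(n); cv2.imwrite(f"pics/{n}0.png",cv2.resize(im[:,:,::-1],(800,600),interpolation=cv2.INTER_CUBIC))
    c=ctrl.get_calibration(n); print(n,c)
    for t in("dispenser","toggle","mug","mug_handle","coaster","lemon","drinks_can","collar_1","stem_foot","spout_tip"):
        print(t,[( round(d['confidence'],2),[round(v*s,1) for v,s in zip(d['extent'],(512,384,512,384))]) for d in ctrl.look_for(t,n)])
print(ctrl.get_state())
E
```

```text
pics
scene {'fx': 384.2254849110311, 'fy': 384.2254849110311, 'cx': 253.65941352295062, 'cy': 187.1830180439823, 'dist': array([-0.13161259,  0.        ,  0.        ,  0.        ,  0.        ]), 'view': array([[-6.91288172e-01, -7.22472410e-01,  1.24209468e-02,
         3.90549740e+02],
       [-3.38193239e-01,  3.08309379e-01, -8.89140405e-01,
         2.55610854e+02],
       [ 6.38549917e-01, -6.18852926e-01, -4.57465912e-01,
         9.85165893e+02],
       [ 0.00000000e+00,  0.00000000e+00,  0.00000000e+00,
         1.00000000e+00]])}
dispenser [(0.8, [209.6, 207.4, 78.8, 67.7])]
toggle []
mug [(0.49, [333.9, 169.6, 18.5, 30.8])]
mug_handle [(0.68, [334.9, 169.3, 14.2, 25.8])]
coaster [(0.59, [158.4, 241.6, 24.6, 17.4])]
lemon [(0.87, [120.5, 250.9, 26.9, 24.3]), (0.5, [334.0, 170.4, 12.4, 26.6])]
drinks_can [(0.89, [123.9, 224.4, 24.2, 39.3])]
collar_1 [(0.72, [176.3, 268.4, 31.9, 12.0])]
stem_foot [(0.94, [210.6, 208.3, 86.6, 72.0]), (0.66, [122.5, 248.6, 26.4, 24.5])]
spout_tip [(0.26, [124.2, 223.8, 23.8, 42.2])]
top {'fx': 388.87276316841167, 'fy': 388.87276316841167, 'cx': 
[... 920 characters left out ...]
3.7, 12.0])]
{'clock': 1.1, 'joint_positions': array([-1.46481392e+00,  4.79731026e-02,  9.92277866e-02,  1.62199647e+00,
       -3.32041999e-06,  1.44296785e+00]), 'qvel': array([ 0.00142351,  0.00077905,  0.00066303, -0.00149539, -0.00202481,
        0.00066018]), 'joint_efforts': array([ 3.73975963e-04, -3.38650274e+01,  3.20167565e+01,  9.73094538e-04,
       -3.31900774e-04,  4.38451409e-06]), 'ee_pos': array([ 121.60804802, -510.72744454,  206.43951538]), 'tcp_rot': array([3.14153898e+00, 1.02463518e-05, 2.33810881e-01]), 'force': array([ 0.75846326, -1.34447866,  0.83405098]), 'moment': array([ 0.02972802, -0.0623745 ,  0.01673892]), 'grip_force': 0.0, 'finger_gap': 85.31542827417856}
```

View pics/scene0.png

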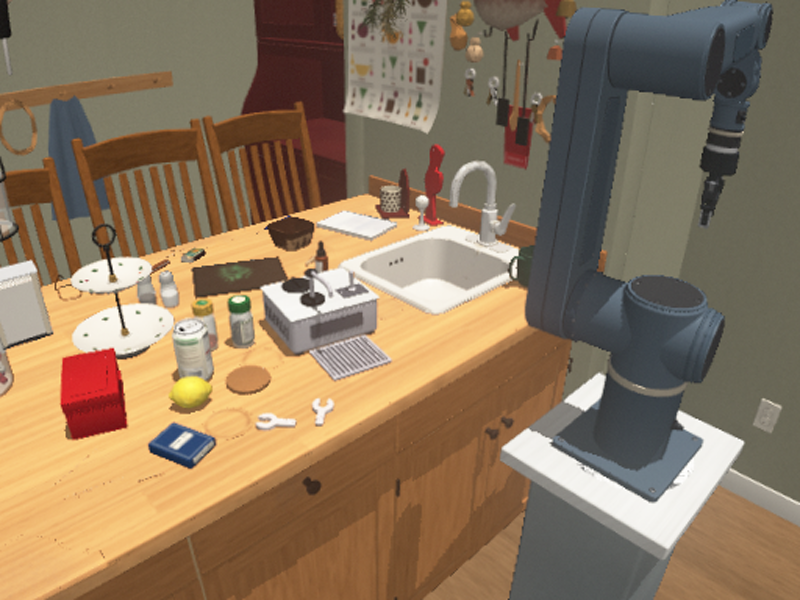

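View pics/top0.png

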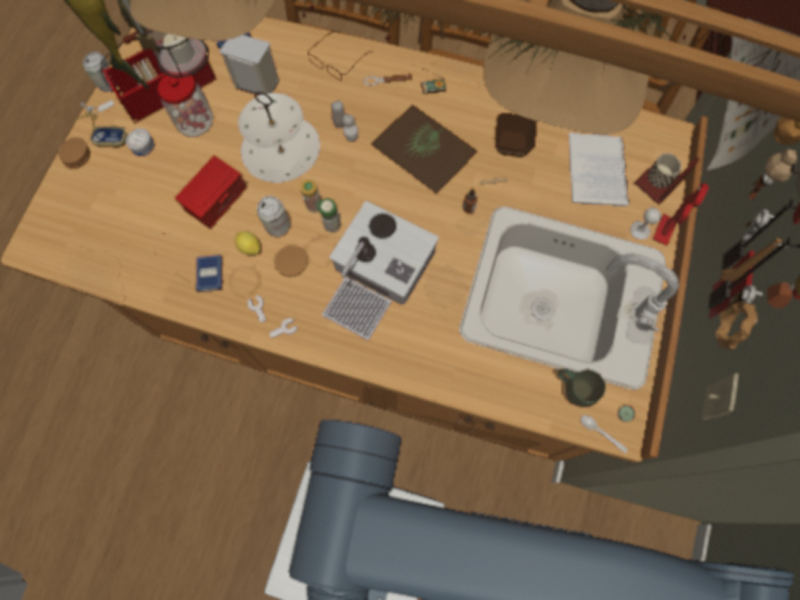

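Two white collars show left of the drip tray: top (257,308) and (284,327) on the 800-wide picture, scene (275,421) and (321,411). The mug is far right at top (583,387). I'll zoom in for edges.

```bash
cat > h.py <<'E'
from plant import ctrl
import cv2, numpy as np
def cal(n):
    c=ctrl.get_calibration(n); K=np.array([[c['fx'],0,c['cx']],[0,c['fy'],c['cy']],[0,0,1.]])
    return K,c['dist'],c['view']
def proj(P,n):
    K,d,V=cal(n); P=np.atleast_2d(np.asarray(P,float))
    return cv2.projectPoints(P,cv2.Rodrigues(V[:3,:3])[0],V[:3,3],K,d)[0].reshape(-1,2)
def ray(uv,n):
    K,d,V=cal(n); u=cv2.undistortPoints(np.array(uv,float).reshape(-1,1,2),K,d).reshape(-1,2)
    R=V[:3,:3]; return -R.T@V[:3,3], np.c_[u,np.ones(len(u))]@R
def onz(uv,z,n):
    o,r=ray(uv,n); return o+r*((z-o[2])/r[:,2])[:,None]
def shot(n): return ctrl.read_camera(n)
def crop(im,x0,y0,w,h,s,f):
    cv2.imwrite(f,cv2.resize(im[y0:y0+h,x0:x0+w,::-1],None,fx=s,fy=s,interpolation=cv2.INTER_CUBIC))
E
python3 - <<'E'
from h import *
a=shot("top"); b=shot("scene"); np.save("t0.npy",a); np.save("s0.npy",b)
crop(a,145,110,150,112,5,"pics/tc.png"); crop(b,110,165,150,112,5,"pics/sc.png")
for nm,uv in dict(c1=(164,197),c2=(181,210),coaster=(186,167),mug=(373,247),tray=(228,196)).items(): print(nm,onz([uv],5,"top").round())
E
```

```text
c1 [[450. 401.   5.]]
c2 [[422. 320.   5.]]
coaster [[590. 363.   5.]]
mug [[ 494. -401.    5.]]
tray [[526. 168.   5.]]
```

View pics/tc.png

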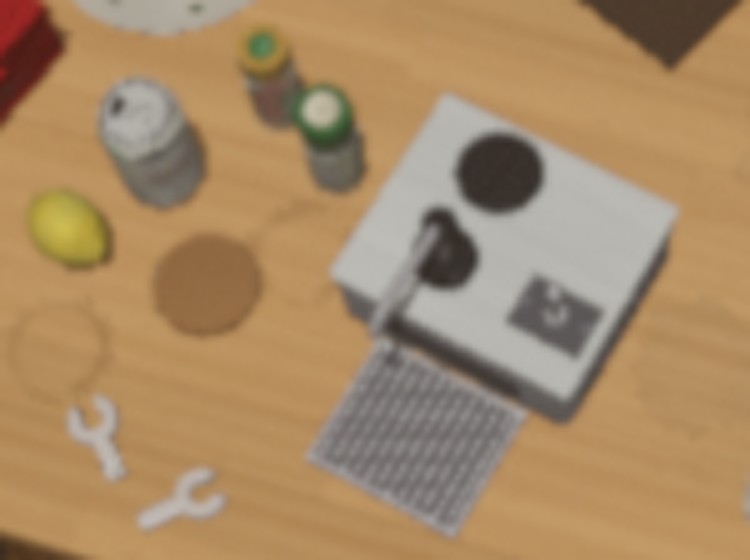

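View pics/sc.png

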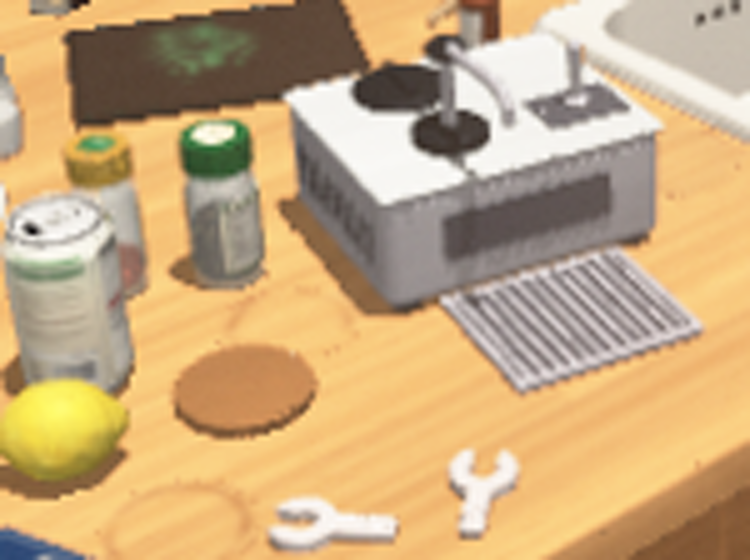

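Edges are clear: deck corners, tray corners, lid, cap, coaster and both collars. Fit poses from both views.

```bash
cat > fit.py <<'E'
from h import *
from scipy.optimize import least_squares, minimize
def collar_poly(z=9):
    g=[]; R=19;r=8.5
    a0=np.arcsin(7.5/19); a1=np.arcsin(6.25/8.5)
    for a in np.linspace(a0,np.pi-np.arcsin(7/19),20): g.append((R*np.cos(a),R*np.sin(a)))
    g+=[(-51,7),(-51,-7)]
    for a in np.linspace(np.pi+np.arcsin(7/19),2*np.pi-a0,20): g.append((R*np.cos(a),R*np.sin(a)))
    for a in np.linspace(2*np.pi-a1,a1,20): g.append((r*np.cos(a),r*np.sin(a)))
    return np.array(g)
PG=collar_poly()
def T(p,x): c,s=np.cos(p[2]),np.sin(p[2]); return x@np.array([[c,s],[-s,c]])+p[:2]
def soft(p,n,box,S=8,zs=(0,4.5,9),off=0):
    x0,y0,w,h=box; m=np.zeros((h*S,w*S),np.uint8)
    for z in zs:
        xy=T(p,PG); u=proj(np.c_[xy,np.full(len(xy),z+off)],n)
        q=((u+0.5-[x0,y0])*S*16).round().astype(np.int32)
        t=np.zeros_like(m); cv2.fillPoly(t,[q],1,shift=4); m|=t
    return cv2.resize(cv2.GaussianBlur(m.astype(np.float32),(0,0),0.5*S),(w,h),interpolation=cv2.INTER_AREA)
def white(im):
    im=im.astype(float); return im[:,:,2]   # blue: wood low, white high
def fit_collar(ims,p0,off=0,it=True):
    """ims {'top':img,'scene':img}; p0 x,y,yaw"""
    D={}
    for n,im in ims.items():
        u=proj([p0[0],p0[1],5],n)[0]; r=22; x0,y0=int(u[0])-r,int(u[1])-r
        w=white(im)[y0:y0+2*r,x0:x0+2*r]; D[n]=((x0,y0,2*r,2*r),w)
    def cost(p):
        e=0
        for n,(b,w) in D.items():
            m=soft(p,n,b,off=off)
            k=cv2.dilate((m>.02).astype(np.uint8),np.ones((7,7)))>0
            A=np.c_[m[k],np.ones(k.sum())]; s,res,_,_=np.linalg.lstsq(A,w[k],rcond=None)
            e+=((A@s-w[k])**2).sum()/((w[k]-w[k].mean())**2).sum()
            if s[0]<=0: e+=1
        return e
    best=None
    for yaw in (np.arange(0,6.28,0.35) if len(p0)<3 else [p0[2]]):
        sx=np.array([[0,0,0],[6,0,0],[0,6,0],[0,0,.2]])+[p0[0],p0[1],yaw]
        o=minimize(cost,sx[0],method='Nelder-Mead',options=dict(initial_simplex=sx,xatol=.05,fatol=1e-5,maxiter=150))
        if best is None or o.fun<best.fun: best=o
    return best.x,best.fun
E
cat > fd.py <<'E'
from fit import *
tc=lambda a:(145-.4+a[0]/5,110-.4+a[1]/5); sc=lambda a:(110-.4+a[0]/5,165-.4+a[1]/5)
F=[((-85,100,90),(332,272),(385,207)),((-85,-100,90),(570,400),(660,127)),((85,100,90),(445,92),(287,95)),((85,-100,90),(678,210),None),
((-85,65,8),None,(443,298)),((-197,65,8),(308,457),(522,390)),((-197,-65,8),(452,535),(702,325)),((-85,-65,8),(527,408),None),
((45,30,105),(500,172),(402,87)),((-35,30,102),None,(451,133)),((-35,30,155),(437,220),None)]
W=np.array([f[0] for f in F],float)
def pts(p): return np.c_[T(p,W[:,:2]),W[:,2]]
def res(p):
    P=pts(p);r=[]
    for n,k,f in(("top",1,tc),("scene",2,sc)):
        u=proj(P,n)
        for i,q in enumerate(F):
            if q[k] is not None: r+=list(u[i]-f(q[k]))
    return r
o=least_squares(res,[600,150,0],loss='soft_l1')
print(o.x); print(np.round(np.array(res(o.x)).reshape(-1,2),1).tolist())
np.save("disp.npy",o.x)
print("stem",T(o.x,np.array([[-35,30],[-125,30],[-35,-62]])))
def rc(p):
    return np.r_[proj([*p,9],"top")[0]-tc((207,285)),proj([*p,9],"scene")[0]-sc((246,388))]
o=least_squares(rc,[590,360]); print("coaster",o.x,rc(o.x))
ims=dict(top=np.load("t0.npy"),scene=np.load("s0.npy"))
for p0 in((455,400),(425,315)): print("collar",fit_collar(ims,p0))
print("mug", ctrl.look_for)
crop(ims["top"],350,215,75,56,8,"pics/mug.png")
E
python3 fd.py
```

```text
[ 6.60419885e+02  1.39740522e+02 -2.08636844e-01]
[[-1.0, 0.3], [-0.9, -0.3], [-0.1, 0.1], [-0.1, -0.3], [-1.1, -0.0], [-0.1, 0.6], [-0.2, 1.0], [-0.5, -1.3], [0.1, 0.9], [-0.4, -1.8], [1.1, -1.1], [-0.4, -0.9], [-0.1, -0.4], [-0.1, -1.2], [1.1, -0.5], [0.0, -3.4], [0.2, -2.3]]
stem [[632.39268423 176.33937404]
 [544.344409   194.98075889]
 [613.33704639  86.33447047]]
coaster [589.7484482  365.91720271] [-0.88387031 -0.00520273  0.31384604 -0.93004291]Traceback (most recent call last):
  File "fd.py", line 23, in <module>
    for p0 in((455,400),(425,315)): print("collar",fit_collar(ims,p0))
                                                   ~~~~~~~~~~^^^^^^^^
  File "fit.py", line 40, in fit_collar
    o=minimize(cost,sx[0],method='Nelder-Mead',options=dict(initial_simplex=sx,xatol=.05,fatol=1e-5,maxiter=150))
    res = _minimize_neldermead(fun, x0, args, callback, bounds=bounds,
                               **options)
    fxe = func(xe)
    fx = function(np.copy(x), *(wrapper_args + args))
  File "fit.py", line 31, in cost
    m=soft(p,n,b,off=off)
  File "fit.py", line 16, in soft
    xy=T(p,PG); u=proj(np.c_[xy,np.full(len(xy),z+off)],n)
                  ~~~~^^^^^^^^^^^^^^^^^^^^^^^^^^^^^^^^^^^^
  File "h.py", line 7, in proj
    K,d,V=cal(n); P=np.atleast_2d(np.asarray(P,float))
          ~~~^^^
  File "h.py", line 4, in cal
    c=ctrl.get_calibration(n); K=np.array([[c['fx'],0,c['cx']],[0,c['fy'],c['cy']],[0,0,1.]])
ValueError: time passes only in moves, steps and waits
```

```bash
python3 - <<'E'
s=open('h.py').read()
s=s.replace("def cal(n):\n    c=","_C={}\ndef cal(n):\n    if n not in _C: _C[n]=_cal(n)\n    return _C[n]\ndef _cal(n):\n    c=")
open('h.py','w').write(s)
f=open('fd.py').read()
f=f.replace("(402,87)","(402,77)").replace("(451,133)","(451,126)")
f=f.replace("[600,150,0],","[600,150,0,0,0,0,0],").replace("P=pts(p);r=[]","P=pts(p);r=list(p[3:]/.6*.7)")
f=f.replace("u=proj(P,n)\n","u=proj(P,n)+p[2*k+1:2*k+3]\n").replace("np.array(res(o.x))","np.array(res(o.x)[4:])")
f=f.replace('print("mug", ctrl.look_for)\n','')
open('fd.py','w').write(f)
E
python3 fd.py
```

```text
[ 6.61200703e+02  1.39348087e+02 -2.07904183e-01  2.26483528e-01
  1.43159779e-02 -6.74303284e-02  1.01715424e+00]
[[-0.6, 0.2], [-0.5, -0.5], [0.2, -0.0], [0.2, -0.4], [-0.7, -0.2], [0.3, 0.5], [0.2, 0.8], [-0.2, -1.4], [0.5, 0.7], [-0.5, -0.9], [1.0, -0.2], [-0.5, 0.1], [-0.2, 0.4], [-0.2, -0.4], [1.0, 0.3], [-0.1, -0.4], [0.1, -0.0]]
stem [[633.14669517 175.92639488]
 [545.08478574 194.50326513]
 [614.15700558  85.90755413]]
coaster [589.7484482  365.91720271] [-0.88387031 -0.00520273  0.31384604 -0.93004291]
collar (array([463.28701992, 409.92819888,   0.76079934]), np.float64(0.27298841808168506))
collar (array([433.53902472, 309.37134831,   5.49554484]), np.float64(0.20784573844094853))
```

View pics/mug.png

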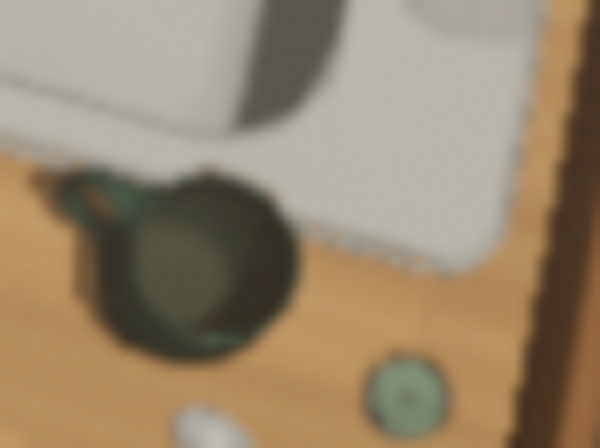

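```bash
python3 - <<'E'
s=open('h.py').read()
s=s.replace("    return cv2.projectPoints","    return OFF[n]+cv2.projectPoints").replace("np.array(uv,float).reshape(-1,1,2)","(np.array(uv,float)-OFF[n]).reshape(-1,1,2)")
s+='''
OFF=dict(top=np.array([.23,.01]),scene=np.array([-.07,1.02]))
DOWN=lambda yaw:[np.pi,0,yaw]
D=np.array([661.2,139.35,-.208])
def d2w(x,y):
    c,s=np.cos(D[2]),np.sin(D[2]); return D[:2]+[c*x-s*y,s*x+c*y]
def yawfor(xyz,a):
    """tool yaw a or a+pi, whichever needs the least wrist motion"""
    q=np.array(ctrl.get_state()["joint_positions"]); best=None
    for k in(-1,0,1):
        y=(a+k*np.pi+np.pi)%(2*np.pi)-np.pi
        s=ctrl.solve_ik(list(xyz),DOWN(y))
        if s is not None:
            d=abs(np.array(s)-q).max()
            if best is None or d<best[0]: best=(d,y,s)
    return best
def st(tag=""):
    s=ctrl.get_state(); print(tag,round(s["clock"],1),np.round(s["ee_pos"],1),"F",np.round(s["force"],1),"gap",round(s["finger_gap"],1),"gf",round(s["grip_force"],1)); return s
'''
open('h.py','w').write(s)
E
cat > a.py <<'E'
from fit import *
ims=dict(top=shot("top"),scene=shot("scene"))
for p0 in((463,410),(433,309)):
    p,c=fit_collar(ims,p0); print("collar",p,c)
    np.save(f"c{p0[0]}.npy",p)
    g=p[:2]-40*np.array([np.cos(p[2]),np.sin(p[2])])
    for z in(3,120): b=yawfor([*g,z],p[2]); print(b)
s=lambda a,b,z:onz([(145-.4+a/5,110-.4+b/5)],z,"top")[0].round()
print("lemon",s(68,228,28),"can",s(165,180,20),"jar",s(338,170,20),s(275,105,20))
m=lambda a,b,z:onz([(350-.44+a/8,215-.44+b/8)],z,"top")[0].round(1)
print("mug",m(198,262,89),"handle",m(95,195,76))
print("slots")
for a in(98,88,78,110): 
    a=np.radians(a); u=np.array([np.cos(a),np.sin(a)]); 
    for r in(40,85): print(a.round(2),r,yawfor([*(d2w(-35,30)+r*u),106],a))
E
python3 a.py
```

```text
collar [463.90049336 409.78614345   0.75919404] 0.5499960170647347
(np.float64(2.070044491004018), np.float64(-2.3823986175636356), array([ 0.60527404,  0.23881053, -0.09651421,  1.23547159,  0.        ,
       -0.15391999]))
(np.float64(2.070044491004018), np.float64(-2.3823986175636356), array([ 0.60527404,  0.18577161,  0.07782768,  1.46285239,  0.        ,
       -0.15391999]))
collar [434.76242805 308.67525471   5.49799376] 0.35216895140056503
(np.float64(2.029876485860089), np.float64(2.356401104429656), array([ 0.56510604,  0.11124861, -0.24196076,  1.21758695,  0.        ,
        1.35029759]))
(np.float64(2.029876485860089), np.float64(2.356401104429656), array([ 0.56510604,  0.05344308, -0.06667641,  1.45067684,  0.        ,
        1.35029759]))
lemon [597. 479.  28.] can [661. 424.  20.] jar [709. 296.  20.] [748. 363.  20.]
mug [ 472.2 -385.7   89. ] handle [ 491.7 -338.4   76. ]
slots
1.71 40 (np.float64(1.694605357080312), np.float64(1.7104226669544431), array([0.22983491, 0.41388551, 0.32997201, 1.48688283, 0.        ,
       1.66100489]))
1.71 85 (np.float64(1.761748
[... 395 characters left out ...]
, 0.42054408, 1.50953037, 0.        ,
       1.89743796]))
1.36 40 (np.float64(1.6892076072027844), np.float64(1.3613568165555767), array([0.22443716, 0.45035737, 0.3782082 , 1.49864716, 0.        ,
       2.00467299]))
1.36 85 (np.float64(1.7479628795117736), np.float64(1.3613568165555767), array([0.28319243, 0.51983948, 0.4726301 , 1.52358694, 0.        ,
       2.06342827]))
1.92 40 (np.float64(1.6944191967206585), np.float64(1.919862177193762), array([0.22964875, 0.39086505, 0.30000556, 1.47993684, 0.        ,
       1.45137922]))
1.92 85 (np.float64(1.7631808049868993), np.float64(1.919862177193762), array([0.29841036, 0.39299193, 0.30275851, 1.4805629 , 0.        ,
       1.52014083]))
```

```bash
cat > b.py <<'E'
from fit import *
import h
t,s=np.load("t0.npy"),np.load("s0.npy")
h.OFF["top"][:]=0; h.OFF["scene"][:]=0
for p0 in((463,410,.76),(433.5,309,5.5)):
    print("both",fit_collar(dict(top=t,scene=s),p0),"top",fit_collar(dict(top=t),p0),"scene",fit_collar(dict(scene=s),p0))
    p=fit_collar(dict(top=t,scene=s),p0)[0]
    for n,im in(("top",t),("scene",s)):
        u=proj([p[0],p[1],5],n)[0]; r=22; b=(int(u[0])-r,int(u[1])-r,44,44)
        m=soft(p,n,b).astype(np.float32); w=white(im)[b[1]:b[1]+44,b[0]:b[0]+44].astype(np.float32)
        w=np.clip((w-np.median(w))/(w.max()-np.median(w)),0,1).astype(np.float32)
        print(n,"shift obs-proj",cv2.phaseCorrelate(m,w))
E
python3 b.py
```

```text
both (array([463.20241947, 410.10426125,   0.76370964]), np.float64(0.27591151305062056)) top (array([462.49139961, 410.34951837,   0.76954386]), np.float64(0.026684802139564888)) scene (array([465.10600194, 409.11688331,   0.76278259]), np.float64(0.21673048747748058))
top shift obs-proj ((0.40297167251065247, 0.4771454519698821), 0.6387076728726611)
scene shift obs-proj ((0.5081421587150956, -0.8563187225524196), 0.8500027588267385)
both (array([433.49151657, 309.37703469,   5.49099463]), np.float64(0.209769650932194)) top (array([432.48473001, 310.21192158,   5.51008033]), np.float64(0.03989980074945704)) scene (array([435.18888191, 308.60627147,   5.50624518]), np.float64(0.14077541152972958))
top shift obs-proj ((0.35440890427542726, 0.628186667683508), 0.6361331902021243)
scene shift obs-proj ((0.494489348979279, 0.27507957065461497), 0.760562020290045)
```

```bash
sed -i 's/^OFF=.*/OFF=dict(top=np.zeros(2),scene=np.zeros(2))/; s/^D=np.*/D=np.array([660.9,139.5,-.208])/' h.py
cat > pick.py <<'E'
import sys
from h import *
x,y,a=map(float,sys.argv[1:4])
g=np.array([x,y])-40*np.array([np.cos(a),np.sin(a)])
_,yw,_=yawfor([*g,80],a-np.pi)
print("yaw",yw)
ctrl.move_gripper(36)
ctrl.move_ptp([*g,90],DOWN(yw))
ctrl.move_straight([*g,3],feed=90); st("down")
ctrl.move_gripper(6); st("closed")
ctrl.move_straight([*g,60],feed=100); st("up")
E
python3 - <<'E'
from h import *
ctrl.move_ptp([350,0,260],DOWN(0)); st()
E
python3 pick.py 463.4 409.9 .764
python3 - <<'E'
from h import *
a=shot("top");b=shot("scene");np.save("t1.npy",a);np.save("s1.npy",b)
im=np.hstack([cv2.resize(a[150:230,140:220],None,fx=5,fy=5),cv2.resize(b[180:260,120:200] if 0 else b[215:295,120:200],None,fx=5,fy=5)])
cv2.imwrite("pics/p1.png",im[:,:,::-1])
E
```

```text
3.3 [350.2  -0.5 259.9] F [ 0.5 -0.4  0.2] gap 85.2 gf 0.0
yaw 0.7640000000000002
down 6.5 [435.2 382.7   3.9] F [ 0.2 -0.5  0.4] gap 36.0 gf 0.0
closed 7.0 [434.7 382.3   3.2] F [-0.2  0.4 -1.3] gap 6.1 gf 0.0
up 7.7 [434.3 382.1  59.7] F [ 0.1 -0.4 -0.3] gap 6.0 gf 0.0
```

View pics/p1.png

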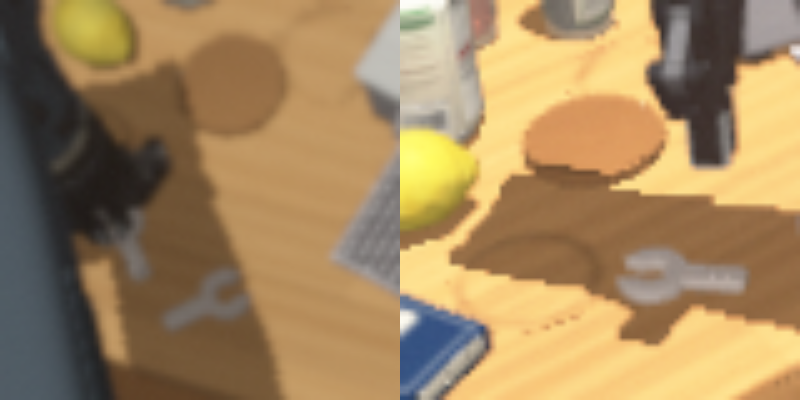

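The grip closed empty. Collar 1 is still there at crop (128,240), with the other at (210,300). I'll remeasure with the arm away.

```bash
cat > refit.py <<'E'
import sys
from fit import *
ctrl.move_ptp([330,-150,260],DOWN(0))
ims=dict(top=shot("top"),scene=shot("scene"))
for a in sys.argv[1:]:
    p0=eval(a); r=[fit_collar({n:ims[n]},p0) for n in ims]
    for n,(p,c) in zip(ims,r): print(n,p.round(3),round(c,3))
print([( round(d['confidence'],2),[round(v*s,1) for v,s in zip(d['extent'],(512,384,512,384))]) for d in ctrl.look_for("collar_1","top")])
print("proj tip",proj([434.3,382.1,60],"top"),proj([434.3,382.1,60],"scene"))
crop(ims["top"],140,160,80,80,5,"pics/r.png")
E
python3 refit.py "(462,410,.76)" "(433,310,5.5)"
```

```text
top [462.471 410.349   0.768] 0.026
scene [465.244 408.842   0.735] 0.208
top [432.479 310.174   5.503] 0.04
scene [435.188 308.432   5.49 ] 0.135
[]
proj tip [[163.49291889 197.77787713]] [[183.08420681 253.25712893]]
```

Run:
```python
from h import *
a=.767; g=np.array([463.4,409.9])-40*np.array([np.cos(a),np.sin(a)])
ctrl.move_gripper(30)
ctrl.move_ptp([*g,40],DOWN(a)); ctrl.move_straight([*g,3],feed=90)
im=shot("scene"); f0=st()["force"]
crop(im,140,205,80,80,5,"pics/d0.png")
for z in np.arange(1,-16,-2):
    ctrl.move_straight([*g,z],feed=40); s=st()
    if abs((s["force"]-f0)[2])>4: break
```

```text
13.1 [434.9 382.1   3.3] F [0.5 0.5 0.1] gap 30.2 gf 0.0
 13.3 [434.9 382.4   1.5] F [-0.6 -0.1  0. ] gap 29.7 gf 0.0
 13.6 [434.5 382.1  -1.1] F [ 1.  -0.2 -0.7] gap 29.5 gf 0.0
 13.8 [434.4 382.   -3.3] F [0.1 0.3 0.5] gap 29.6 gf 0.0
 14.1 [434.4 382.   -5.2] F [-0.3 -0.1  0.5] gap 30.1 gf 0.0
 14.3 [434.5 382.   -7.2] F [ 0.4 -0.1  0.4] gap 30.5 gf 0.0
 14.6 [434.4 382.   -9.2] F [-0.5  0.3 -0.5] gap 30.6 gf 0.0
 14.8 [434.5 382.  -11.2] F [-0.7  0.4 -0.7] gap 30.2 gf 0.0
 15.1 [434.4 382.  -13.2] F [0.3 0.3 0.7] gap 29.9 gf 0.0
 15.3 [434.4 382.  -15.2] F [-0.4 -0.1  0.7] gap 30.3 gf 0.0
```

View pics/d0.png

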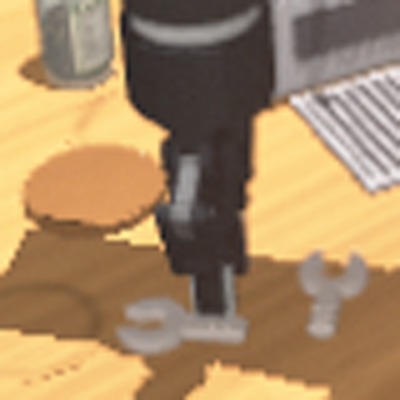

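Run:
```python
from h import *
f0=st()["force"]; p=ctrl.get_state()["ee_pos"]
print(proj([434.5,382,3],"scene"),proj([434.5,382,-15],"scene"))
for z in np.arange(-16.5,-30,-1.5):
    try: ctrl.move_straight([434.4,382,z],feed=30)
    except ctrl.PlanningError as e: print(e); break
    s=st()
    if abs((s["force"]-f0)[2])>4: break
crop(shot("scene"),140,205,80,80,5,"pics/d1.png")
```

```text
15.3 [434.4 382.  -15.2] F [-0.4 -0.1  0.7] gap 30.3 gf 0.0
[[184.75309028 270.18888982]] [[185.27240655 275.34914942]]
 15.6 [434.3 381.9 -16.6] F [ 0.8 -0.1  0.7] gap 29.7 gf 0.0
 15.8 [434.2 381.9 -18.2] F [ 0.1 -0.2 -0.5] gap 30.0 gf 0.0
 16.1 [434.3 381.9 -19.7] F [-0.1 -0.4 -0.3] gap 30.2 gf 0.0
 16.3 [434.2 381.9 -21.2] F [-0.1  0.1 -0.4] gap 30.1 gf 0.0
 16.6 [434.3 381.9 -22.6] F [-0.7  0.5 -0.3] gap 30.0 gf 0.0
 16.8 [434.3 381.9 -24.1] F [-1.7  0.6 -0.2] gap 29.8 gf 0.0
 17.1 [434.7 382.2 -25.1] F [-0.1  0.   1.6] gap 30.4 gf 0.9
 17.3 [434.8 382.2 -25.2] F [-2.4 -2.   7.6] gap 30.0 gf 4.1
```

View pics/d1.png

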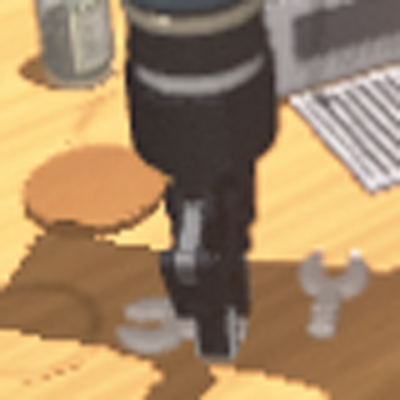

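Run:
```python
from h import *
print("gd",ctrl.grip_depth)
ctrl.move_straight([434.4,382,-17],feed=40); st()
for g in(22,17,6):
    ctrl.move_gripper(g); s=st()
```

```text
gd 18.700000000000003
 17.8 [434.6 382.1 -16.9] F [-0.1  0.2 -0.4] gap 30.0 gf 0.0
 18.0 [434.1 381.8 -17.4] F [-0.1 -0.  -0.4] gap 22.1 gf 0.0
 18.2 [434.3 381.9 -17.2] F [-0.1  0.   0.2] gap 17.1 gf 0.0
 18.5 [434.4 382.  -16.9] F [-0.4 -0.2  0.4] gap 8.7 gf 58.6
```

Run:
```python
from h import *
ctrl.move_straight([434.4,382,60],feed=100); st()
a=shot("top");b=shot("scene")
im=np.hstack([cv2.resize(a[150:230,140:220],None,fx=5,fy=5),cv2.resize(b[190:270,140:220],None,fx=5,fy=5)])
cv2.imwrite("pics/p2.png",im[:,:,::-1])
```

```text
19.4 [433.9 381.6  59.2] F [-0.   0.8 -0. ] gap 8.6 gf 58.6
```

View pics/p2.png

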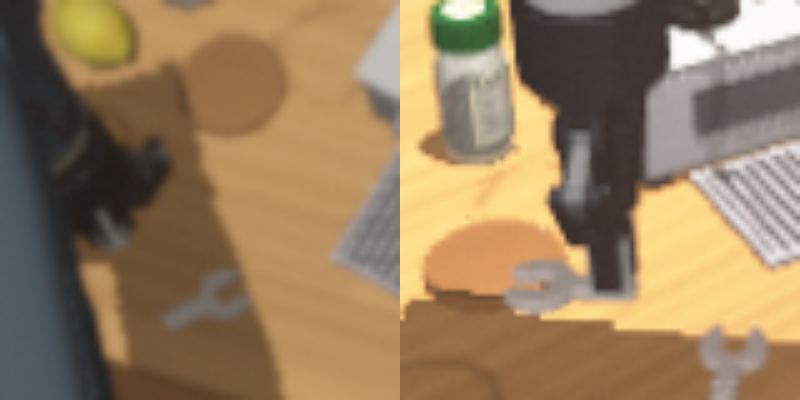

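Held level (scene crop 570,285). The fingertips sit about 17–20 mm above the reported TCP, so collar bottom = ee_z + 17. Take it to the stem.

```bash
cat > slot.py <<'E'
import sys
from fit import *
ang=float(sys.argv[1]); zb=float(sys.argv[2]); zoff=17.0
a=np.radians(ang); u=np.array([np.cos(a),np.sin(a)]); S=d2w(-35,30)
cy=(a+np.pi+np.pi)%(2*np.pi)-np.pi
z=zb-zoff
ctrl.move_ptp([480,330,z+30],DOWN(cy)); st("mid")
ctrl.move_straight([*(S+95*u),z+10],feed=150); 
ctrl.move_straight([*(S+82*u),z],feed=60); s=st("pre")
b=shot("scene"); t=shot("top")
np.save("s2.npy",b); np.save("t2.npy",t)
p0=(*(S+42*u),cy)
ob=zb
print("exp",p0); print("scene",fit_collar(dict(scene=b),p0,off=ob)); print("top",fit_collar(dict(top=t),p0,off=ob))
im=np.hstack([cv2.resize(t[120:200,190:270],None,fx=5,fy=5),cv2.resize(b[150:230,150:230],None,fx=5,fy=5)])
cv2.imwrite("pics/p3.png",im[:,:,::-1]); print("stem proj",proj([*S,zb+9],"scene"),proj([*S,zb+9],"top"))
E
python3 slot.py 98 107
```

```text
mid 23.0 [480. 330. 120.] F [0.1 0.2 0.2] gap 9.1 gf 58.6
pre 24.6 [620.9 256.8  89.4] F [-0.3  0.  -1. ] gap 8.9 gf 58.7
exp (np.float64(627.0042266952431), np.float64(217.67225501672357), np.float64(-1.43116998663535))
scene (array([639.75345059, 212.37053394,  -1.44363059]), np.float64(0.7656212156998156))
top (array([635.19366678, 205.7712543 ,  -0.65817317]), np.float64(0.8209864527485156))
stem proj [[199.73000842 184.91366002]] [[232.97698022 158.83741453]]fit.py:34: RuntimeWarning: Mean of empty slice.
  e+=((A@s-w[k])**2).sum()/((w[k]-w[k].mean())**2).sum()
  ret = ret.dtype.type(ret / rcount)
fit.py:34: RuntimeWarning: invalid value encountered in scalar divide
  e+=((A@s-w[k])**2).sum()/((w[k]-w[k].mean())**2).sum()
```

View pics/p3.png

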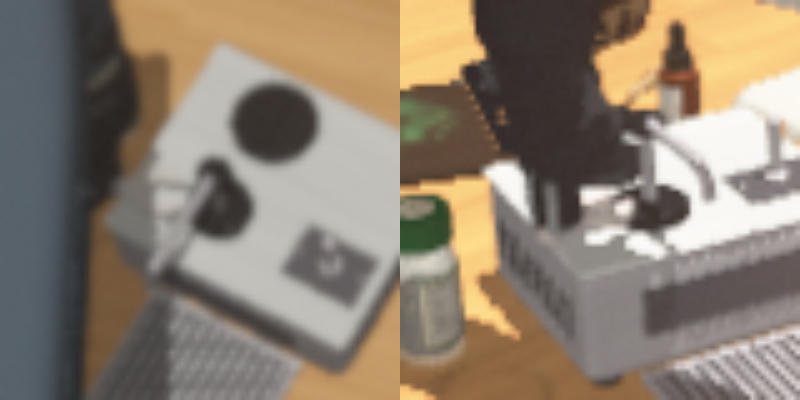

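```bash
cat > ins.py <<'E'
import sys
from h import *
ang=float(sys.argv[1]); z=float(sys.argv[2]); r0,r1=float(sys.argv[3]),float(sys.argv[4]); lat=float(sys.argv[5]); lim=float(sys.argv[6])
a=np.radians(ang); u=np.array([np.cos(a),np.sin(a)]); v=np.array([-u[1],u[0]]); S=d2w(-35,30)
def F(k=4): return np.mean([ctrl.get_state()["force"] for _ in range(k)],0)
f0=F()
step=-2 if r1<r0 else 2
for r in np.arange(r0,r1+step/2,step):
    ctrl.move_straight([*(S+r*u+lat*v),z],feed=40)
    s=ctrl.get_state(); f=F()-f0; d=s["ee_pos"][:2]-S
    print(round(r,1),"act r %.1f lat %.1f z %.1f"%(d@u,d@v,s["ee_pos"][2]),"Fu %.1f Fv %.1f Fz %.1f"%(f[:2]@u,f[:2]@v,f[2]),round(s["clock"],1))
    if np.hypot(*f[:2])>lim: print("STOP"); break
E
python3 ins.py 98 90 76 34 0 4
```

```text
76.0 act r 75.7 lat -0.2 z 90.2 Fu -1.3 Fv 0.6 Fz 1.5 25.0
74.0 act r 73.9 lat -0.0 z 90.0 Fu 0.8 Fv 0.4 Fz 0.4 25.3
72.0 act r 71.9 lat 0.0 z 90.0 Fu 0.7 Fv -0.7 Fz 0.9 25.5
70.0 act r 69.9 lat -0.0 z 90.0 Fu -0.3 Fv -0.3 Fz 0.2 25.8
68.0 act r 67.9 lat -0.0 z 90.0 Fu 0.1 Fv -0.4 Fz 1.0 26.0
66.0 act r 65.9 lat -0.0 z 90.0 Fu -0.8 Fv 0.1 Fz 0.2 26.3
64.0 act r 63.9 lat -0.0 z 90.0 Fu 0.0 Fv 0.3 Fz 0.1 26.5
62.0 act r 61.9 lat -0.0 z 90.0 Fu 0.7 Fv -0.2 Fz 0.2 26.8
60.0 act r 59.9 lat -0.0 z 90.0 Fu 0.1 Fv 0.2 Fz -0.1 27.0
58.0 act r 57.9 lat -0.0 z 90.0 Fu -0.1 Fv -0.8 Fz 0.3 27.3
56.0 act r 55.8 lat -0.0 z 90.0 Fu -0.9 Fv 0.3 Fz 0.7 27.5
54.0 act r 53.9 lat -0.0 z 90.0 Fu 0.3 Fv -0.3 Fz 1.2 27.8
52.0 act r 51.9 lat -0.0 z 90.0 Fu 0.1 Fv -1.0 Fz 1.1 28.0
50.0 act r 49.9 lat -0.0 z 90.0 Fu -0.2 Fv -1.3 Fz 0.7 28.3
48.0 act r 47.9 lat -0.0 z 90.0 Fu 0.4 Fv -1.5 Fz -0.2 28.5
46.0 act r 45.9 lat -0.0 z 90.0 Fu -0.0 Fv -1.1 Fz 0.5 28.8
44.0 act r 43.9 lat -0.0 z 90.0 Fu -0.1 Fv -1.6 Fz -0.0 29.0
42.0 act r 41.8 lat -0.0 z 90.0 Fu -0.4 Fv -0.9 Fz -0.3 29.3
40.0 act r 39.9 lat -0.0 z 90.0 Fu -0.1 Fv -0.8 Fz 0.2 29.5
38.0 act r 37.8 lat -0.0 z 90.0 Fu -0.4 Fv -0.6 Fz 0.3 29.8
36.0 act r 36.6 lat 0.0 z 90.1 Fu 2.6 Fv -0.6 Fz -0.1 30.0
34.0 act r 36.5 lat 0.0 z 90.2 Fu 5.3 Fv 0.1 Fz 1.6 30.3
STOP
```

Contact came exactly at the predicted depth, so the collar is home. Centre it, lower, release and retreat upwards.

```bash
cat > low.py <<'E'
import sys
from h import *
ang,z0,zmin=map(float,sys.argv[1:4])
a=np.radians(ang); u=np.array([np.cos(a),np.sin(a)]); S=d2w(-35,30)
def F(k=4): return np.mean([ctrl.get_state()["force"] for _ in range(k)],0)
xy=S+39*u
ctrl.move_straight([*xy,z0],feed=40); f0=F()
for z in np.arange(z0-2,zmin,-1):
    ctrl.move_straight([*xy,z],feed=40); f=F()-f0; s=st(); 
    if f[2]>2.5: break
ctrl.move_gripper(26); st("open")
ctrl.move_straight([*xy,z+70],feed=120)
ctrl.move_ptp([430,150,240],DOWN(0)); st()
E
python3 low.py 98 90 80
python3 - <<'E'
from fit import *
ims=dict(top=shot("top"),scene=shot("scene")); np.save("t3.npy",ims["top"])
for n in ims: print(n,fit_collar({n:ims[n]},(433,309.5,5.5)))
t,b=ims["top"],ims["scene"]
im=np.hstack([cv2.resize(t[120:200,190:270],None,fx=5,fy=5),cv2.resize(b[150:230,150:230],None,fx=5,fy=5)])
cv2.imwrite("pics/p4.png",im[:,:,::-1])
E
```

```text
30.8 [627.3 214.2  87.6] F [0.1 0.4 0.8] gap 8.7 gf 58.6
 31.1 [627.4 214.5  86.9] F [-0.7  0.6 -0.9] gap 8.5 gf 58.7
 31.3 [627.4 214.7  85.9] F [-0.5  0.2  0.2] gap 8.5 gf 58.7
 31.6 [627.5 214.7  85.1] F [-0.4 -0.6 -0.1] gap 8.6 gf 58.8
 31.8 [627.5 214.9  84.4] F [-0.6  0.3  1.9] gap 8.8 gf 59.4
 32.0 [627.6 215.1  83.7] F [-0.7  2.3  3.3] gap 8.4 gf 59.1
open 32.4 [627.1 214.3  82.1] F [ 0.1 -0.6  0.1] gap 26.1 gf 0.0
 34.4 [430.1 150.  239.3] F [0.4 0.7 0. ] gap 26.1 gf 0.0
top (array([432.67077442, 325.15694413,   5.17844284]), np.float64(0.9823305418418888))
scene (array([435.1324141 , 308.59622359,   5.49680605]), np.float64(0.12993171018106894))
```

View pics/p4.png

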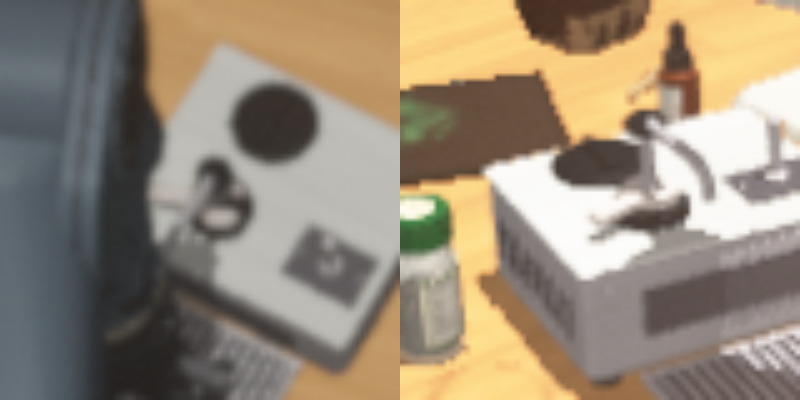

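Collar 1 sits on the stem (scene crop 655,215). Now for collar 2, which is unmoved.

```bash
cat > pick2.py <<'E'
from h import *
x,y,a=433.7,309.4,-.781
g=np.array([x,y])-40*np.array([np.cos(a),np.sin(a)])
ctrl.move_ptp([*g,60],DOWN(a)); 
ctrl.move_straight([*g,-17],feed=90); st("down")
ctrl.move_gripper(6); s=st("closed")
if s["grip_force"]>30:
    ctrl.move_straight([*g,60],feed=120); st("up")
E
python3 pick2.py && sed -i 's/^b=shot.*/sys.exit()/' slot.py && python3 slot.py 98 116.5 && python3 ins.py 98 99.5 62 34 0 4
```

```text
down 36.6 [405.9 337.9 -16.3] F [-0.8  0.2 -0.3] gap 26.1 gf 0.0
closed 36.9 [405.7 337.9 -16.5] F [0.5 0.3 0.7] gap 5.9 gf 0.1
mid 37.6 [479.4 329.8 128.7] F [-1.   0.   0.1] gap 5.8 gf 0.0
pre 39.2 [620.9 256.9  99. ] F [-1.1 -0.9 -0.4] gap 6.2 gf 0.0
62.0 act r 61.8 lat -0.0 z 99.5 Fu 1.1 Fv -1.7 Fz 0.5 39.9
60.0 act r 60.1 lat 0.0 z 99.5 Fu 0.5 Fv -1.5 Fz 1.1 40.1
58.0 act r 57.9 lat -0.0 z 99.5 Fu 0.4 Fv -0.5 Fz -0.4 40.4
56.0 act r 55.9 lat -0.0 z 99.5 Fu 1.0 Fv -1.0 Fz 1.4 40.6
54.0 act r 53.9 lat -0.0 z 99.5 Fu 0.8 Fv -1.3 Fz 0.8 40.9
52.0 act r 51.8 lat -0.0 z 99.5 Fu 1.1 Fv -1.7 Fz 0.7 41.1
50.0 act r 49.9 lat -0.0 z 99.5 Fu 1.5 Fv -0.3 Fz 0.9 41.4
48.0 act r 47.9 lat -0.0 z 99.5 Fu 1.4 Fv -1.6 Fz 0.3 41.6
46.0 act r 45.9 lat -0.0 z 99.5 Fu -0.6 Fv -1.2 Fz 0.1 41.9
44.0 act r 43.9 lat 0.0 z 99.5 Fu 1.0 Fv -1.1 Fz -0.2 42.1
42.0 act r 41.9 lat 0.0 z 99.5 Fu 1.0 Fv -0.5 Fz 0.1 42.4
40.0 act r 39.9 lat 0.0 z 99.5 Fu 0.3 Fv -0.6 Fz 1.1 42.6
38.0 act r 37.9 lat -0.0 z 99.5 Fu 1.0 Fv -1.7 Fz 0.6 42.9
36.0 act r 35.9 lat -0.0 z 99.5 Fu 0.6 Fv -1.3 Fz -0.7 43.1
34.0 act r 33.9 lat -0.0 z 99.5 Fu 0.9 Fv -0.6 Fz -0.1 43.4
```

Empty grip, and my script failed to stop on it (the fingers only passed above collar 1). Look again.

Run:
```python
from fit import *
p=ctrl.get_state()["ee_pos"]; ctrl.move_straight([p[0],p[1],170],feed=150)
ctrl.move_ptp([330,-150,260],DOWN(0)); st()
ims=dict(top=shot("top"),scene=shot("scene")); np.save("t4.npy",ims["top"]); np.save("s4.npy",ims["scene"])
for n in ims:
    print([( round(d['confidence'],2),[round(v*s,1) for v,s in zip(d['extent'],(512,384,512,384))]) for d in ctrl.look_for("collar_1",n)])
    for p0 in ((433,309.5,5.5),(405,338)): print(n,fit_collar({n:ims[n]},p0))
t,b=ims["top"],ims["scene"]
im=np.hstack([cv2.resize(t[120:220,150:250],None,fx=4,fy=4),cv2.resize(b[180:280,120:220],None,fx=4,fy=4)])
cv2.imwrite("pics/p5.png",im[:,:,::-1])
```

```text
47.3 [ 330.1 -149.9  259.9] F [-0.6 -0.8 -0.5] gap 6.1 gf 0.0
[(0.41, [244.5, 173.1, 73.8, 84.6])]
top (array([432.46144781, 310.33012708,   5.50460075]), np.float64(0.04301838047006342))
top (array([432.77189813, 310.0592976 ,  -0.75768134]), np.float64(0.040268249425359545))
[]
scene (array([435.14295499, 308.50619475,   5.51007532]), np.float64(0.13693371116304048))
scene (array([435.17576737, 308.51347261,   5.51057317]), np.float64(0.13608674240599733))
```

View pics/p5.png

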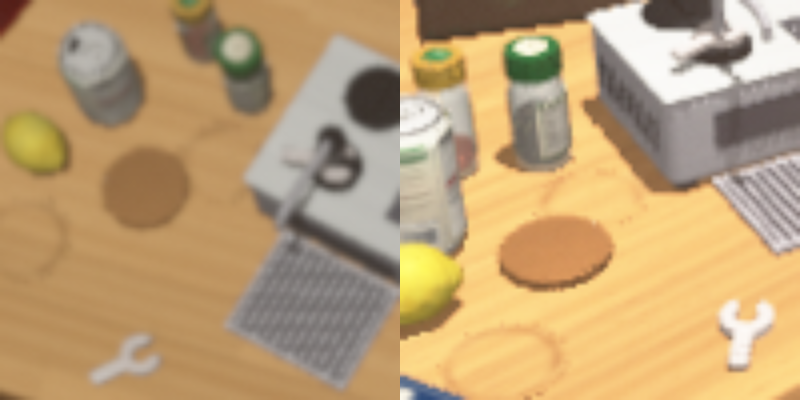

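Collar 2 is untouched: the fingertips passed just above it. Grip 5 mm lower.

```bash
sed -i 's/,-17\],feed/,-22],feed/; s/^ctrl.move_ptp/ctrl.move_gripper(30)\nctrl.move_ptp/' pick2.py; sed -i 's/^if s\[.*/import sys\nif s["grip_force"]<30: sys.exit(1)\nif 1:/' pick2.py
python3 pick2.py && sed -i 's/zoff=17.0/zoff=22.0/' slot.py && python3 slot.py 98 116.5 && python3 ins.py 98 94.5 62 34 0 4
```

```text
down 52.5 [405.9 338.  -21.2] F [ 0.  -0.7 -0.3] gap 29.7 gf 0.0
closed 52.8 [406.1 338.1 -20.9] F [-0.2  0.1  2.5] gap 11.1 gf 58.6
up 53.7 [404.7 337.2  59.1] F [ 1.1  0.1 -1.2] gap 11.5 gf 58.5
mid 54.3 [479.  329.6 123. ] F [-0.3 -0.4  0.3] gap 11.5 gf 58.5
pre 55.9 [620.9 256.8  93.9] F [0.7 0.7 1. ] gap 11.2 gf 58.5
62.0 act r 61.8 lat -0.0 z 94.5 Fu -0.8 Fv 1.9 Fz -0.9 56.5
60.0 act r 60.1 lat 0.0 z 94.5 Fu -0.5 Fv -0.0 Fz -0.4 56.8
58.0 act r 57.9 lat 0.0 z 94.5 Fu -0.6 Fv -0.1 Fz -0.4 57.0
56.0 act r 55.9 lat -0.0 z 94.5 Fu -0.2 Fv 1.5 Fz -2.0 57.3
54.0 act r 53.9 lat -0.0 z 94.5 Fu -1.4 Fv 0.6 Fz -1.9 57.5
52.0 act r 51.9 lat -0.0 z 94.5 Fu -0.3 Fv 1.1 Fz -1.3 57.8
50.0 act r 49.9 lat -0.0 z 94.5 Fu -0.4 Fv 0.9 Fz -2.0 58.0
48.0 act r 47.9 lat -0.0 z 94.5 Fu -0.9 Fv 1.2 Fz -1.5 58.3
46.0 act r 45.8 lat -0.1 z 94.5 Fu -0.6 Fv 0.2 Fz -1.3 58.5
44.0 act r 43.8 lat 0.1 z 94.5 Fu -0.5 Fv 1.2 Fz -1.2 58.8
42.0 act r 41.9 lat 0.0 z 94.5 Fu -0.4 Fv 0.9 Fz -1.3 59.0
40.0 act r 39.9 lat 0.0 z 94.5 Fu -1.3 Fv 0.5 Fz -2.1 59.3
38.0 act r 37.9 lat 0.0 z 94.5 Fu -0.7 Fv 0.9 Fz -1.8 59.5
36.0 act r 36.2 lat 0.0 z 94.5 Fu 0.3 Fv 0.7 Fz -1.1 59.8
34.0 act r 36.1 lat 0.1 z 94.6 Fu 3.9 Fv 1.3 Fz -1.5 60.0
STOP
```

```bash
sed -i 's/ctrl.move_ptp(\[430,150,240\],DOWN(0))/ctrl.move_ptp([330,-150,260],DOWN(0))/' low.py; python3 low.py 98 94.5 84
python3 - <<'E'
from fit import *
ims=dict(top=shot("top"),scene=shot("scene")); np.save("t5.npy",ims["top"]); np.save("s5.npy",ims["scene"])
t,b=ims["top"],ims["scene"]
im=np.hstack([cv2.resize(t[135:185,205:255],None,fx=8,fy=8,interpolation=cv2.INTER_CUBIC),cv2.resize(b[165:215,175:225],None,fx=8,fy=8,interpolation=cv2.INTER_CUBIC)])
im2=np.hstack([cv2.resize(t[225:265,340:390],None,fx=8,fy=8)[:200],cv2.resize(b[150:190,315:365],None,fx=8,fy=8)[:200]])
im2=np.hstack([cv2.resize(t[225:265,345:395],(400,320)),cv2.resize(b[150:190,310:360],(400,320))])[:, :]
cv2.imwrite("pics/p6.png",np.vstack([im,im2[:200] if 0 else cv2.resize(im2,(800,200)) if 0 else im2])[:600,:,::-1])
for n in ims:
    for th in("mug","mug_handle"): print(n,th,[( round(d['confidence'],2),[round(v*s,1) for v,s in zip(d['extent'],(512,384,512,384))]) for d in ctrl.look_for(th,n)])
E
```

```text
60.5 [627.3 214.3  92.1] F [-0.1  0.2 -0.7] gap 11.6 gf 58.5
 60.8 [627.4 214.6  91.4] F [ 0.9 -0.5 -0.6] gap 11.7 gf 58.5
 61.0 [627.4 214.7  90.5] F [ 0.2  0.6 -1.1] gap 11.4 gf 58.5
 61.3 [627.5 214.8  90.1] F [-0.3  0.2  2.4] gap 11.4 gf 58.8
open 61.6 [627.3 214.6  89.1] F [-0.1  0.2 -0.8] gap 26.1 gf 0.0
 65.7 [ 330.1 -149.9  260. ] F [ 0.3 -0.3 -0.8] gap 26.0 gf 0.0
top mug [(0.59, [372.3, 251.2, 28.8, 21.4])]
top mug_handle [(0.74, [372.4, 248.3, 30.3, 19.8])]
scene mug [(0.77, [335.8, 171.0, 25.0, 28.1])]
scene mug_handle [(0.77, [337.9, 172.3, 22.0, 24.8])]
```

View pics/p6.png

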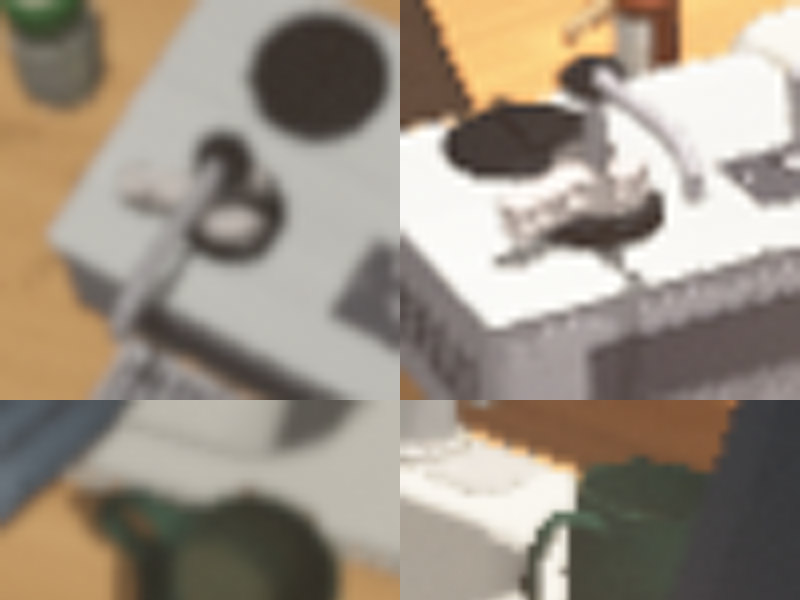

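Both collars are stacked on the stem (scene crop 590,190). Now the mug: rim centre in the top crop is (198,264), handle upper arm about (100,188).

```bash
cat > mug.py <<'E'
from h import *
import sys
m=lambda a,b,z:onz([(350-.44+a/8,215-.44+b/8)],z,"top")[0]
c=m(198,264,89); hd=m(100,188,78); d=(hd-c)[:2]; print("cup",c,"hd",hd,np.linalg.norm(d))
a=np.arctan2(d[1],d[0]); g=c[:2]+57*np.array([np.cos(a),np.sin(a)]); print("yaw",a,"grip",g)
ctrl.move_gripper(60)
ctrl.move_ptp([*g,130],DOWN(a)); 
f0=st()["force"]
for z in(100,75,65,55,47,40):
    ctrl.move_straight([*g,z],feed=60); s=st()
    if abs((s["force"]-f0)[2])>5: print("contact"); break
t,b=shot("top"),shot("scene")
im=np.hstack([cv2.resize(t[215:265,345:395],None,fx=8,fy=8,interpolation=cv2.INTER_CUBIC),cv2.resize(b[145:195,305:355],None,fx=8,fy=8,interpolation=cv2.INTER_CUBIC)])
cv2.imwrite("pics/p7.png",im[:,:,::-1])
E
python3 mug.py
```

```text
cup [ 471.56048253 -386.6494309    89.        ] hd [ 495.04660982 -340.2865022    78.        ] 51.97229389273354
yaw 1.1019055382728709 grip [ 497.31861547 -335.80143598]
 67.5 [ 497.3 -335.5  130.5] F [ 0.8  0.7 -0.5] gap 60.0 gf 0.0
 68.1 [ 497.1 -335.6   99.6] F [-0.1  0.8 -0.2] gap 60.0 gf 0.0
 68.7 [ 497.  -335.5   74.4] F [-0.1 -0.9  0.6] gap 60.0 gf 0.0
 69.0 [ 496.9 -335.5   64.3] F [-0.7  0.4  0.3] gap 59.7 gf 0.0
 69.3 [ 496.8 -335.4   54.1] F [ 0.1 -0.1  1. ] gap 60.0 gf 0.0
 69.6 [ 496.9 -335.4   46.2] F [ 0.5  0.  -0.1] gap 59.8 gf 0.0
 69.9 [ 496.9 -335.4   39.3] F [0.3 0.6 0.1] gap 59.7 gf 0.0
```

View pics/p7.png

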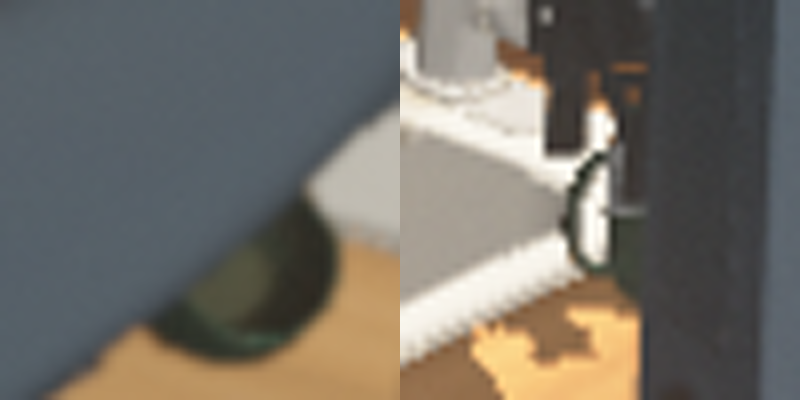

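The fingers straddle the handle (scene crop tips at 565,155 and 630,210, handle at 595,155). Go a bit lower and close.

Run:
```python
from h import *
p=ctrl.get_state()["ee_pos"]
ctrl.move_straight([497.1,-335.6,32],feed=60); st()
ctrl.move_gripper(8); s=st("closed")
if s["grip_force"]>30:
    ctrl.move_straight([497.1,-335.6,60],feed=60); st("up")
    ctrl.wait(.3); st()
b=shot("scene"); crop(b,290,120,80,80,5,"pics/p8.png")
```

```text
70.3 [ 496.5 -335.1   31.1] F [ 0.5 -0.3 -0.3] gap 59.9 gf 0.0
closed 70.7 [ 497.3 -335.6   32.5] F [-0.8  0.7  1.5] gap 19.0 gf 53.9
up 71.4 [ 497.3 -335.7   60.3] F [ 0.3  0.5 -1.6] gap 19.0 gf 54.2
 71.7 [ 496.8 -335.4   59.5] F [ 0.4  0.4 -2. ] gap 19.2 gf 54.2
```

View pics/p8.png

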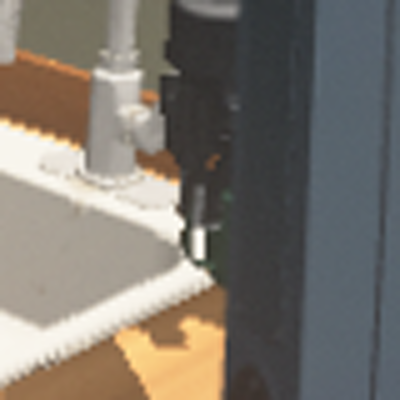

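Mug held (Fz −2 N, gap 19). I've now viewed 15 pictures, one over the limit of 14, so I'll work from numbers only from here. Carry it to the tray.

```bash
cat > tray.py <<'E'
from h import *
Z0=32
yw=np.pi+D[2]
ctrl.move_straight([497,-335.5,190],feed=150); st()
ctrl.move_straight([400,-270,190],feed=150); st()
p=d2w(-270-57,30); print(p)
ctrl.move_ptp([*p,150],DOWN(yw)); s=st("front")
ctrl.move_straight([*p,Z0+20],feed=120); st()
q=d2w(-134-57,30); print("q",q)
f0=st()["force"]
ctrl.move_straight([*q,Z0+20],feed=80); s=st("over tray")
for z in np.arange(Z0+14,Z0-2,-1.5):
    ctrl.move_straight([*q,z],feed=30); s=st()
    if (s["force"]-f0)[2]>1.7: break
t,b=shot("top"),shot("scene"); np.save("t6.npy",t); np.save("s6.npy",b)
for n in("top","scene"):
    print(n,[( round(d['confidence'],2),[round(v*k,1) for v,k in zip(d['extent'],(512,384,512,384))]) for d in ctrl.look_for("mug",n)])
    c=d2w(-134,30); A=np.linspace(0,6.28,24)
    P=[[c[0]+41*np.cos(x),c[1]+41*np.sin(x),zz] for x in A for zz in(8,97)]
    h=d2w(-134-70,30); P+=[[*h,80]]; u=proj(P,n); print("expected",((u.max(0)+u.min(0))/2).round(1),(u.max(0)-u.min(0)).round(1))
E
python3 tray.py
```

```text
72.7 [ 496.6 -335.1  188.8] F [-0.2 -0.  -1.7] gap 19.1 gf 54.2
 73.7 [ 400.4 -270.3  189.7] F [ 0.3  0.3 -1.2] gap 19.0 gf 54.3
[347.14330051 236.37999547]
front 75.5 [347.8 235.9 150.1] F [-0.  -0.4 -1.9] gap 19.1 gf 54.2
 76.5 [347.9 236.6  52.9] F [ 0.   0.1 -1.8] gap 19.2 gf 54.3
q [480.21193994 208.29553002]
 76.5 [347.9 236.6  52.9] F [ 0.   0.1 -1.8] gap 19.2 gf 54.3
over tray 78.3 [479.8 208.4  52. ] F [ 0.3  0.1 -2.1] gap 18.9 gf 54.3
 78.7 [479.7 208.2  45.5] F [ 0.5  0.1 -1.7] gap 19.1 gf 54.2
 78.9 [480.3 208.3  44.5] F [-0.   0.1 -2. ] gap 19.3 gf 54.4
 79.2 [480.3 208.4  43.1] F [ 0.4  0.6 -0.2] gap 18.9 gf 54.6
 79.4 [480.3 208.4  41.6] F [-0.7 -0.5 -0.2] gap 19.3 gf 54.9
 79.7 [480.5 208.7  40.8] F [-2.6  1.8  5.1] gap 19.1 gf 55.4
top [(0.57, [222.3, 187.5, 13.6, 19.7])]
expected [220.2 187.1] [24.5 29. ]
scene [(0.63, [213.9, 219.7, 27.3, 30.6])]
expected [214.1 216.1] [27.6 38.5]
```

```bash
cat > mugpos.py <<'E'
from fit import *
def sil(p,n,z0,S=6):
    A=np.linspace(0,2*np.pi,40); m=np.zeros((384*1,512*1),np.uint8)
    P=np.array([[p[0]+41*np.cos(x),p[1]+41*np.sin(x),z] for x in A for z in(z0,z0+89)])
    hull=cv2.convexHull(((proj(P,n)+.5)*16).astype(np.float32)).round().astype(np.int32)
    cv2.fillConvexPoly(m,hull,1,shift=4); return m
def find(ims,p0,z0):
    """green-ish mask vs cup silhouette"""
    G={}
    for n,im in ims.items():
        i=im.astype(int); G[n]=((i[:,:,1]-i[:,:,0]>3)).astype(np.uint8)
        m=sil(p0,n,z0); R=cv2.dilate(m,np.ones((31,31))); g=G[n]*R
        g=cv2.morphologyEx(g,cv2.MORPH_OPEN,np.ones((3,3)))
        ys,xs=np.nonzero(g); ye,xe=np.nonzero(m)
        print(n,"green bbox",xs.min(),xs.max(),ys.min(),ys.max(),len(xs),"expected cup",xe.min(),xe.max(),ye.min(),ye.max(),len(xe))
E
python3 - <<'E'
from mugpos import *
ctrl.move_gripper(42); st()
q=d2w(-134-57,30)
ctrl.move_straight([*q,125],feed=100)
ctrl.move_ptp([330,-50,240],DOWN(0)); st()
ims=dict(top=shot("top"),scene=shot("scene")); np.save("t7.npy",ims["top"]); np.save("s7.npy",ims["scene"])
find(ims,d2w(-134,30),8)
print("spout proj",proj([*d2w(-125,30),140],"top"),"cup center rim",proj([*d2w(-134,30),97],"top"))
E
```

```text
80.2 [480.1 207.9  39.4] F [ 0.5  0.1 -0.3] gap 42.1 gf 0.0
 83.2 [330.1 -49.9 239.7] F [0.1 0.1 0.1] gap 41.8 gf 0.0
top green bbox 212 247 191 212 54 expected cup 208 233 173 202 598
scene green bbox 218 225 210 218 41 expected cup 201 228 197 236 1005
spout proj [[219.44181712 176.88649475]] cup center rim [[219.35450041 183.24727531]]
```

```bash
cat >> mugpos.py <<'E'
def diff(a,b,p0,z0,n,th=45):
    m=sil(p0,n,z0); R=cv2.dilate(m,np.ones((25,25)))
    d=(np.abs(a.astype(int)-b.astype(int)).sum(2)>th).astype(np.uint8)*R
    dark=(b.astype(int).sum(2)<230).astype(np.uint8)*d
    def iou(dx,dy): 
        M=np.float32([[1,0,dx],[0,1,dy]]); s=cv2.warpAffine(m,M,(512,384)); return (s&dark).sum()/max(1,(s|dark).sum())
    r=max((iou(x,y),x,y) for x in range(-8,9) for y in range(-8,9)); print(n,"best iou, shift px",r,"at0",iou(0,0),dark.sum(),m.sum())
E
python3 - <<'E'
from mugpos import *
for k,n in(("t","top"),("s","scene")):
    a,b=np.load(k+"5.npy"),np.load(k+"7.npy"); c=d2w(-134,30)
    diff(a,b,c,8,n)
    if n=="top": print(b.astype(int).sum(2)[168:206:2,204:240:2])
E
```

```text
top best iou, shift px (np.float64(0.6945812807881774), -2, 1) at0 0.6618357487922706 434 598
[[436 434 420 404 394 315 408 511 541 480 454 438 483 525 481 461 481 535]
 [418 427 414 423 427 320 282 319 419 463 387 386 541 558 555 552 550 547]
 [432 435 431 432 430 339 253 251 432 379 295 456 550 555 556 556 556 553]
 [436 438 438 429 364 229 166 246 408 236 195 300 424 522 549 553 553 555]
 [441 437 423 327 189 142 147 250 339 164 156 241 234 309 435 523 548 551]
 [437 436 394 197 139 150 156 189 222 147 150 162 175 190 242 327 458 524]
 [427 422 310 149 150 161 167 175 170 146 159 155 219 226 189 194 251 326]
 [437 418 237 144 154 164 185 197 201 180 178 164 243 370 312 220 179 190]
 [437 422 245 146 157 186 215 227 221 222 217 189 182 265 391 389 321 220]
 [424 419 287 150 163 210 224 223 224 226 224 205 163 200 379 385 440 423]
 [423 424 312 187 177 214 228 227 227 224 218 189 148 221 351 361 348 382]
 [431 428 353 203 197 227 217 218 226 213 188 150 149 254 335 358 399 348]
 [425 429 414 245 194 210 201 191 193 168 148 150 181 296 410 373 370 412]
 [411 411 410 405 243 205 188 158 152 152 147 156 227 342 350 390 357 351]
 [426 422 428 399 225 196 141 145 149 149 154 304 293 362 346 327 368 353]
 [423 430 449 360 222 171 173 205 226 375 333 369 399 356 367 400 357 367]
 [423 462 427 344 184 160 196 363 343 361 406 351 368 404 351 363 401 348]
 [427 433 437 393 202 151 233 315 360 358 338 368 359 341 358 345 340 367]
 [422 422 417 413 399 311 297 384 359 391 379 355 388 399 361 395 360 354]]
scene best iou, shift px (np.float64(0.31044776119402984), -2, 2) at0 0.26756496631376325 312 1005
```

The spout ends inside the mug's mouth (top rows 176–180, rim 172–197). Now the toggle.

```bash
cat > tog.py <<'E'
from h import *
import sys
ctrl.move_gripper(0)
v=d2w(0,1)-d2w(0,0); Z=92
P=lambda y,z=Z:[*d2w(-35,y),z]
b=yawfor(P(-108,180),D[2]-np.pi/2); print(b[1])
ctrl.move_ptp(P(-112,190),DOWN(b[1])); ctrl.move_straight(P(-112),feed=120)
def F(k=5): return np.mean([ctrl.get_state()["force"] for _ in range(k)],0)
f0=F(); c=None
for y in np.arange(-102,-48,2.):
    ctrl.move_straight(P(y),feed=40); s=ctrl.get_state(); f=(F()-f0); fv=f[:2]@v
    ya=(s["ee_pos"][:2]-d2w(-35,0))@v
    print(round(y),"y %.1f Fv %.1f"%(ya,fv),np.round(f,1),round(s["clock"],1))
    if abs(fv)>6.5: break
t=shot("scene"); np.save("s8.npy",t)
ctrl.wait(2.4); print("held",(F()-f0)[:2]@v); st()
ctrl.move_straight(P(-112),feed=100); st(); np.save("s9.npy",shot("scene"))
ctrl.move_straight(P(-112,200),feed=150); st()
E
python3 tog.py
```

```text
1.3627963267948964
-102 y -101.5 Fv 0.3 [ 0.9  0.2 -1.1] 86.3
-100 y -100.0 Fv -1.1 [-0.1 -1.1 -1. ] 86.5
-98 y -98.0 Fv -0.8 [-0.2 -0.7 -1.4] 86.8
-96 y -95.9 Fv -1.3 [-0.3 -1.2 -1.6] 87.0
-94 y -93.9 Fv -1.2 [-0.5 -1.1 -1.2] 87.3
-92 y -91.9 Fv -0.3 [-0.1 -0.3 -1. ] 87.5
-90 y -89.9 Fv -1.0 [-0.4 -0.9 -0.9] 87.8
-88 y -87.9 Fv -1.8 [-0.4 -1.7 -0.6] 88.0
-86 y -85.9 Fv -0.1 [ 1.4 -0.4 -1.1] 88.3
-84 y -83.9 Fv -1.0 [ 0.2 -1.1 -0.8] 88.5
-82 y -81.9 Fv -0.8 [-0.  -0.8 -1. ] 88.8
-80 y -79.9 Fv -1.0 [-0.4 -0.9 -1.6] 89.0
-78 y -77.9 Fv -0.8 [-0.2 -0.8 -0.5] 89.3
-76 y -75.9 Fv -1.3 [ 0.5 -1.4 -1.8] 89.5
-74 y -74.2 Fv -1.7 [-0.9 -1.5 -0.9] 89.8
-72 y -72.2 Fv -3.4 [-1.4 -3.1 -0.1] 90.0
-70 y -70.2 Fv -4.8 [-0.5 -4.8 -0.3] 90.3
-68 y -68.3 Fv -4.8 [-0.7 -4.8 -0.2] 90.5
-66 y -66.4 Fv -5.9 [-1.2 -5.7 -0.2] 90.8
-64 y -65.2 Fv -6.6 [-0.8 -6.6 -1.7] 91.0
held -7.053707813930991
 93.5 [613.2  83.   91.6] F [-0.5 -6.2  0.2] gap -0.3 gf 2.7
 94.1 [603.5  37.1  92.1] F [ 0.4  0.3 -0.6] gap -0.4 gf 0.0
 95.0 [603.1  37.4 198.9] F [-0.3  0.8  0.5] gap -0.1 gf 0.0
```

Run:
```python
from h import *
for th in(0,.28,.35,.42):
    q=d2w(-35,-62+42*np.sin(th)); print(th,proj([*q,92+42*np.cos(th)],"scene").round(1),proj([*q,92+46*np.cos(th)],"scene").round(1))
for k in("s7","s8","s9"):
    b=np.load(k+".npy").astype(int).sum(2)//3; print(k); print("     ",np.arange(212,236))
    for r in range(169,186): print(r,b[r,212:236])
```

```text
0 [[225.  173.6]] [[225.  172.5]]
0.28 [[221.9 174.8]] [[221.8 173.8]]
0.35 [[221.1 175.3]] [[221.1 174.2]]
0.42 [[220.4 175.8]] [[220.4 174.8]]
s7
      [212 213 214 215 216 217 218 219 220 221 222 223 224 225 226 227 228 229
 230 231 232 233 234 235]
169 [196 197 197 197 203 214 238 247 248 248 248 248 248 248 249 248 248 248
 239 192 186 194 199 208]
170 [197 198 198 199 206 220 233 242 245 247 248 248 248 248 248 248 248 248
 230 187 186 194 202 207]
171 [199 197 207 213 218 234 234 236 229 237 243 247 248 248 248 248 248 248
 245 211 188 192 199 207]
172 [225 220 236 244 249 250 250 251 242 225 224 236 245 246 248 248 248 248
 248 238 216 204 201 206]
173 [250 249 250 250 250 250 250 250 251 239 230 214 231 235 239 246 248 248
 248 248 243 233 221 213]
174 [250 250 250 250 249 250 249 249 249 249 246 189 203 211 188 233 243 246
 248 248 248 248 245 236]
175 [249 250 249 249 249 249 249 249 248 249 249 184 148 158 174 210 225 237
 244 247 248 248 248 248]
176 [249 249 249 249 249 249 249 249 249 249 249 197 150 152 173 198 216 217
 225 236 243 246 248 248]
177 [249 249 249 249 24
[... 3921 characters left out ...]
 141 141 141 141 141 141 141 133 139 139 129 140 155 172
 160 189 189 192 216 214]
180 [140 141 139 141 141 141 141 139 140 141 141 129 139 139 133 140 142 139
 157 188 180 197 201 199]
181 [140 141 140 140 140 139 140 141 141 141 141 135 140 139 123 125 127 107
 126 155 190 201 185 202]
182 [142 140 140 140 140 140 140 142 142 134 133 117 135 136 103  83  81  79
  87 105 139 189 198 203]
183 [154 140 141 142 143 133 132 133 127 105 105  98 132 138 109  90  81  81
  83  93  99 130 173 194]
184 [173 142 134 130 126 105  98  97  83  77  98 128 136 138 131 112  86  81
  84  96  86  99 131 161]
185 [192 148 115  97  82  77  77  77  77  79  97 132 138 136 141 122  88  79
  81  82  81  81  91 124]
```

From the images the toggle's tip moved 4.1–4.2 px, about 0.37 rad (above the 0.28 needed), and sprang back after 2.4 s. Now the mug to the coaster.

```bash
cat > coast.py <<'E'
from h import *
import sys
t=onz([(186.1,166.1)],9,"top")[0]; s_=onz([(158.6,241.0)],9,"scene")[0]; C=((t+s_)/2)[:2]; print("coaster",t,s_,C)
yw=np.pi+D[2]; q=d2w(-134-57,30)
ctrl.move_straight([*d2w(-110,-160),200],feed=200)
ctrl.move_ptp([*q,150],DOWN(yw)); ctrl.move_gripper(42)
f0=st()["force"]
ctrl.move_straight([*q,40],feed=90); s=st("down")
ctrl.move_gripper(8); s=st("closed")
if s["grip_force"]<30: sys.exit("no grip")
ctrl.move_straight([*q,54],feed=60)
ctrl.move_straight([*d2w(-280-57,30),54],feed=100); s=st("out")
if s["finger_gap"]<15: sys.exit("lost")
p=d2w(-280-57,30); ctrl.move_straight([*p,115],feed=100)
a=np.radians(190); T_=C+57*np.array([np.cos(a),np.sin(a)])
ctrl.move_ptp([*(T_+[-70,-20]),115],DOWN(a)); st("pre")
ctrl.move_straight([*T_,75],feed=80); s=st("above"); f0=s["force"]
for z in np.arange(54,37,-1.5):
    ctrl.move_straight([*T_,z],feed=40); s=st()
    if (s["force"]-f0)[2]>3.5: break
np.save("tgt.npy",T_)
E
python3 coast.py
```

```text
coaster [592.81870379 362.9621197    9.        ] [591.97961303 366.3292822    9.        ] [592.39915841 364.64570095]
 97.2 [480.4 208.  150.1] F [ 0.3 -0.4  0.4] gap 41.8 gf 0.0
down 98.5 [480.9 208.5  40.9] F [-0.8  0.5  0.5] gap 41.8 gf 0.0
closed 98.9 [480.7 208.4  41. ] F [-0.7 -0.8  4.4] gap 19.6 gf 53.8
out 100.9 [337.9 238.4  54.1] F [-0.2 -0.6 -0.5] gap 19.4 gf 54.1
pre 102.3 [465.1 334.1 113.3] F [-0.9 -0.  -1.9] gap 19.8 gf 54.2
above 103.5 [536.1 354.8  75.5] F [-0.6 -0.3 -1.4] gap 19.6 gf 54.2
 104.2 [536.2 354.7  53.8] F [-0.3  0.9 -0.9] gap 19.7 gf 54.2
 104.4 [536.4 354.8  52.7] F [-0.1  0.6 -1.4] gap 19.3 gf 54.2
 104.7 [536.2 354.7  50.9] F [ 0.4  0.2 -1.2] gap 19.2 gf 54.2
 104.9 [536.1 354.7  49.3] F [ 0.3  1.1 -1.8] gap 19.1 gf 54.2
 105.2 [536.1 354.7  47.8] F [ 0.1  0.1 -2. ] gap 19.6 gf 54.2
 105.4 [536.2 354.7  46.4] F [-0.1  0.1 -1.8] gap 19.7 gf 54.2
 105.7 [536.3 354.8  45.1] F [ 1.   0.  -0.6] gap 19.5 gf 54.4
 105.9 [536.2 354.9  43.6] F [-1.   0.7  0.1] gap 19.5 gf 54.7
 106.2 [536.4 355.   42.4] F [ 0.2 -0.3  0.9] gap 19.9 gf 55.0
 106.4 [536.3 355.2  42.2] F [-3.6 -0.2  6.3] gap 19.5 gf 55.6
```

Landed on the coaster (contact 9 mm up). Release, retreat, and check the mug's position, the bystanders and the collars numerically.

Run:
```python
from mugpos import *
T_=np.load("tgt.npy")
ctrl.move_gripper(42); ctrl.move_straight([*T_,125],feed=90); ctrl.move_ptp([330,-150,260],DOWN(0)); st()
ims=dict(top=shot("top"),scene=shot("scene")); C=np.array([592.4,364.6])
for k,n in(("t","top"),("s","scene")):
    b=ims[n]; np.save(k+"10.npy",b); a=np.load(k+"5.npy"); diff(a,b,C,9,n)
    for nm,p in dict(lemon=(597,479,28),can=(661,424,60),stem=(*d2w(-35,30),115),toggle=(*d2w(-35,-62),120)).items():
        u,v=proj(p,n)[0].astype(int); r=9
        A,B=[x[v-r:v+r,u-r:u+r].astype(int) for x in(a,b)]
        print("  ",nm,"mean diff %.1f max %d"%(abs(A-B).mean(),abs(A-B).max()))
    for th in("mug","lemon","drinks_can","collar_1","coaster"): print(n,th,[( round(d['confidence'],2),[round(v*s,1) for v,s in zip(d['extent'],(512,384,512,384))]) for d in ctrl.look_for(th,n)])
b=ims["top"].astype(int).sum(2); print("rim expected",proj([[*C,98]],"top"),"cols",range(172,206,2)); 
for r in range(144,186,2): print(r,b[r,172:206:2])
```

```text
109.9 [ 330.2 -149.8  259.8] F [-0.  0.  1.] gap 41.9 gf 0.0
top best iou, shift px (np.float64(0.7615894039735099), -2, 1) at0 0.7328990228013029 464 600
   lemon mean diff 0.6 max 4
   can mean diff 3.2 max 86
   stem mean diff 0.6 max 3
   toggle mean diff 0.5 max 3
top mug [(0.87, [180.4, 164.2, 22.2, 28.1]), (0.48, [244.4, 172.1, 73.0, 82.9])]
top lemon [(0.55, [155.7, 158.4, 17.6, 13.6])]
top drinks_can [(0.83, [176.7, 136.2, 25.2, 23.0])]
top collar_1 []
top coaster [(0.64, [190.4, 168.3, 6.8, 16.7])]
scene best iou, shift px (np.float64(0.7619461337966985), -2, 3) at0 0.7128378378378378 904 1124
   lemon mean diff 1.4 max 5
   can mean diff 2.0 max 5
   stem mean diff 1.8 max 6
   toggle mean diff 1.5 max 5
scene mug [(0.9, [157.0, 230.2, 33.9, 37.3])]
scene lemon [(0.85, [120.9, 249.6, 27.3, 21.2])]
scene drinks_can [(0.72, [124.1, 222.0, 22.4, 40.4])]
scene collar_1 [(0.64, [197.2, 188.2, 14.1, 11.3])]
scene coaster [(0.51, [159.0, 243.8, 26.3, 15.1])]
rim expected [[181.30537146 156.80722592]] cols range(172, 206, 2)
144 [348 337 329 308 291 303 284 350 426 427 433 437 439
[... 797 characters left out ...]
6 142 176 289 319 405 441 446 445]
168 [409 225 152 193 204 173 147 146 146 137 223 325 316 413 432 437 443]
170 [439 382 219 187 208 145 140 142 140 207 311 336 372 438 440 429 426]
172 [449 442 367 249 206 145 147 183 262 321 335 329 425 443 443 443 438]
174 [453 448 446 363 191 153 167 285 335 322 322 416 448 448 442 441 443]
176 [445 447 450 401 204 148 175 297 327 365 410 437 442 444 445 451 448]
178 [431 433 440 435 299 194 214 369 437 445 442 440 438 436 440 443 443]
180 [438 434 431 430 416 361 317 415 445 445 443 445 447 444 440 435 435]
182 [445 446 444 438 431 425 425 431 433 438 442 442 440 442 443 445 443]
184 [424 430 434 439 442 441 440 435 431 429 431 432 434 436 438 444 444]
```

Run:
```python
from mugpos import *
C=np.array([592.4,364.6])
def silh(p,n,th):
    m=sil(p,n,9); d=np.array([np.cos(th),np.sin(th)]); e=np.array([-d[1],d[0]])
    P=np.array([[*(p+r*d+w*e),z] for r in(38,66) for w in(-7,7) for z in(30,92)])
    cv2.fillConvexPoly(m,cv2.convexHull(((proj(P,n)+.5)*16).astype(np.float32)).round().astype(np.int32),1,shift=4); return m
D_={}
for k,n in(("t","top"),("s","scene")):
    a,b=np.load(k+"5.npy").astype(int),np.load(k+"10.npy").astype(int)
    R=cv2.dilate(silh(C,n,3.3),np.ones((13,13)))
    D_[n]=((abs(a-b).sum(2)>60)&(b.sum(2)<270)).astype(np.uint8)*R
    print(n,D_[n].sum(),silh(C,n,3.3).sum())
for ns in(("top",),("scene",),("top","scene")):
    r=max((sum((silh(C+[x,y],n,t)&D_[n]).sum()/(silh(C+[x,y],n,t)|D_[n]).sum() for n in ns)/len(ns),x,y,t) for x in range(-14,15,2) for y in range(-14,15,2) for t in(3.1,3.3,3.5)); print(ns,r)
# coaster visible/original, same method on frame 5
for k,n in(("t","top"),("s","scene")):
    a=np.load(k+"5.npy"); lab=cv2.cvtColor(a,cv2.COLOR_RGB2LAB).astype(float)
    u,v=proj([*C,9],n)[0].astype(int); c=lab[v-2:v+3,u-2:u+3].mean((0,1))
    m=(np.linalg.norm(lab-c,axis=2)<22).astype(np.uint8); _,L,S,ce=cv2.connectedComponentsWithStats(cv2.morphologyEx(m,cv2.MORPH_OPEN,np.ones((3,3))))
    i=L[v,u]; print(n,"coaster stats",S[i],ce[i],"->",onz([ce[i]],7,n))
    A=np.linspace(0,6.28,60); P=proj([[C[0]+42.5*np.cos(x),C[1]+42.5*np.sin(x),z] for x in A for z in(0,9)],n); print("expected bbox",P.min(0),P.max(0))
```

```text
top 503 634
scene 1009 1172
('top',) (np.float64(0.8060897435897436), 0, 6, 3.5)
('scene',) (np.float64(0.8273858921161825), -8, 10, 3.3)
('top', 'scene') (np.float64(0.8018559259886049), 0, 10, 3.5)
top coaster stats [176 157  22  21 373] [186.24396783 166.61662198] -> [[591.61603972 362.28728931   7.        ]]
expected bbox [174.84833141 156.08538561] [196.87770562 177.10984519]
scene coaster stats [145 234  28  17 357] [158.29411765 241.76470588] -> [[591.78408076 367.76218393   7.        ]]
expected bbox [144.61928334 232.73448153] [173.60325592 251.72653049]
```

Run:
```python
from h import *
C=np.array([592.,364.8]); A=np.linspace(0,6.28,90)
for n,k in(("top","t10"),("scene","s10")):
    for z in(9,98):
        P=proj([[C[0]+41*np.cos(x),C[1]+41*np.sin(x),z] for x in A],n); print(n,z,P.min(0).round(1),P.max(0).round(1),"center",proj([*C,z],n).round(1))
b=np.load("t10.npy").astype(int).sum(2)
print(np.arange(164,200))
for r in range(146,170,2): print(r,*b[r,164:200])
b=np.load("s10.npy").astype(int).sum(2)
print("scene"); print(np.arange(138,182))
for r in range(206,254,3): print(r,*b[r,138:182])
```

```text
top 9 [175.1 156.5] [196.1 176. ] center [[185.6 166.2]]
top 98 [170.2 146.8] [192.3 167.2] center [[181.2 156.9]]
scene 9 [145.1 233.1] [172.8 249. ] center [[159.  240.8]]
scene 98 [141.3 208.1] [170.1 223. ] center [[155.8 215.3]]
[164 165 166 167 168 169 170 171 172 173 174 175 176 177 178 179 180 181
 182 183 184 185 186 187 188 189 190 191 192 193 194 195 196 197 198 199]
146 451 451 449 446 430 377 332 321 328 328 322 309 301 296 301 309 315 316 318 311 313 346 398 426 433 431 431 428 427 427 429 428 426 430 433 435
148 445 446 446 448 448 433 395 335 305 310 315 303 289 251 236 236 234 230 229 241 298 364 401 425 438 436 437 438 437 437 437 436 433 432 429 426
150 423 437 440 443 442 445 435 407 331 257 211 176 163 147 137 141 142 136 143 147 161 189 251 328 390 421 431 434 434 437 440 440 441 441 440 438
152 335 369 414 433 437 434 413 353 243 154 133 133 136 148 141 147 149 149 152 153 148 147 151 180 269 368 429 445 446 443 441 440 437 437 432 424
154 331 294 328 415 443 425 340 209 137 129 134 135 144 152 153 160 159 157 162 164 161 160 155 157 175 246 332 404 441 451 452
[... 3422 characters left out ...]
 296 295 267 144 148 152 156 157 162 156 162 163 169 159 161 165 164 158 155 156 174 175 179 177 166 179 172 169 221 290 428 513 591 583 581 579 581 586 591 595
245 403 305 312 310 316 303 265 220 185 158 147 149 156 161 162 156 159 162 158 161 159 159 159 160 156 158 184 229 232 231 270 278 386 307 501 588 597 598 593 591 591 594 589 589
248 588 587 410 309 299 303 297 283 247 227 227 224 224 220 206 188 191 234 231 217 209 232 239 422 450 456 443 456 330 248 234 251 320 594 598 595 596 593 588 586 580 575 574 574
251 573 579 582 589 589 569 428 422 390 306 302 284 269 268 256 254 260 261 259 284 290 305 275 294 311 299 572 596 598 593 590 329 309 309 570 579 573 575 574 581 587 591 592 587
```

The two views don't agree on how well the mug is centred, and the handle angle looks off. I'll fit a tapered mug with a free handle angle, measured against the coaster in the same view.

```bash
cat > mfit.py <<'E'
from h import *
from scipy.optimize import minimize
S=4
def hull(m,P,n): cv2.fillConvexPoly(m,cv2.convexHull(((proj(P,n)+.5)*S*16).astype(np.float32)).round().astype(np.int32),1,shift=4)
A=np.linspace(0,2*np.pi,40)
def big(m): return cv2.resize(m,None,fx=S,fy=S,interpolation=cv2.INTER_LINEAR)
def mug(q,n,z0=9):
    x,y,th,rb,rt=q; m=np.zeros((384*S,512*S),np.uint8)
    hull(m,np.array([[x+r*np.cos(a),y+r*np.sin(a),z] for a in A for r,z in((rb,z0),(rt,z0+89))]),n)
    d=np.array([np.cos(th),np.sin(th)]); e=np.array([-d[1],d[0]]); c=np.array([x,y])
    L=[(36,82),(58,82),(68,65),(66,45),(36,20)]   # C-shaped handle centre line, filled and opened below
    for (r1,z1),(r2,z2) in zip(L,L[1:]):
        hull(m,np.array([[*(c+(r+dr)*d+w*e),z0+z+dz] for r,z in((r1,z1),(r2,z2)) for dr in(-4,4) for dz in(-4,4) for w in(-8,8)]),n)
    return m
def coast(q,n):
    m=np.zeros((384*S,512*S),np.uint8); hull(m,np.array([[q[0]+42.5*np.cos(a),q[1]+42.5*np.sin(a),z] for a in A for z in(0,9)]),n); return m
def run(f,q0,steps,obs,n):
    c=lambda q:1-(f(q,n)&obs).sum()/(f(q,n)|obs).sum()
    sx=np.vstack([q0]+[np.array(q0)+np.eye(len(q0))[i]*steps[i] for i in range(len(q0))])
    o=minimize(c,q0,method="Nelder-Mead",options=dict(initial_simplex=sx,xatol=.05,fatol=1e-4,maxiter=200)); return o.x.round(2),round(1-o.fun,3)
def main(k2,C,th,mth):
    for k,n in(("t","top"),("s","scene")):
        a,b=np.load(k+"5.npy"),np.load(k+f"{k2}.npy")
        R=cv2.dilate(mug([*C,th,38,41],n),np.ones((6*S+1,)*2))
        obs=((cv2.resize(b,None,fx=S,fy=S,interpolation=cv2.INTER_LINEAR).astype(int).sum(2)<mth[n])&(cv2.resize(np.abs(a.astype(int)-b).sum(2).astype(np.float32),None,fx=S,fy=S)>60)).astype(np.uint8)*R
        for t0 in(th-.2,th+.2): print(n,"mug",run(mug,[*C,t0,38,41],[6,6,.2,2,1],obs,n))
        lab=cv2.cvtColor(cv2.resize(a,None,fx=S,fy=S),cv2.COLOR_RGB2LAB).astype(float); u,v=(proj([*C,9],n)[0]*S).astype(int)
        m=(np.linalg.norm(lab-lab[v-9:v+9,u-9:u+9].mean((0,1)),axis=2)<25).astype(np.uint8); m=cv2.morphologyEx(m,cv2.MORPH_OPEN,np.ones((9,9)))
        L=cv2.connectedComponents(m)[1]; print(n,"coaster",run(coast,C,[5,5],(L==L[v,u]).astype(np.uint8),n))
if __name__=="__main__": main("10",[592.,364.8],3.35,dict(top=250,scene=245))
E
python3 mfit.py
```

```text
top mug (array([593.6 , 373.42,   3.58,  38.02,  34.08]), np.float64(0.931))
top mug (array([592.74, 373.24,   3.59,  36.29,  34.53]), np.float64(0.93))
top coaster (array([592.7 , 364.54]), np.float64(0.956))
scene mug (array([588.35, 378.22,   3.1 ,  33.33,  36.3 ]), np.float64(0.892))
scene mug (array([584.61, 380.09,   3.35,  31.88,  39.77]), np.float64(0.869))
scene coaster (array([600.52, 362.52]), np.float64(0.821))
```

Both views put the mug about 9 mm off centre towards +y, which fits a handle skewed in the grip. Regrip and shift it −8.5 mm in y.

```bash
cat > shift.py <<'E'
from h import *
import sys
T_=np.load("tgt.npy"); d=np.array([0.,-8.5]); a=np.radians(190)
ctrl.move_ptp([*(T_+[-20,0]),140],DOWN(a)); ctrl.move_straight([*T_,120],feed=100)
ctrl.move_straight([*T_,42],feed=90); st()
ctrl.move_gripper(8); s=st("closed")
if s["grip_force"]<30: sys.exit("no grip")
ctrl.move_straight([*T_,54],feed=60); st(); ctrl.move_straight([*(T_+d),54],feed=50); s=st(); f0=s["force"]
for z in np.arange(48,38,-1.5):
    ctrl.move_straight([*(T_+d),z],feed=40); s=st()
    if (s["force"]-f0)[2]>3.5: break
ctrl.move_gripper(42); s=st("open"); ctrl.move_straight([*(T_+d),125],feed=90); ctrl.move_ptp([330,-150,260],DOWN(0)); st()
for k,n in(("t","top"),("s","scene")): np.save(k+"11.npy",shot(n))
import mfit; mfit.main("11",[592.,364.8],3.45,dict(top=250,scene=245))
E
python3 shift.py
```

```text
113.9 [536.9 355.1  42.9] F [ 0.3 -0.2  0.9] gap 42.0 gf 0.0
closed 114.3 [536.8 354.9  43.3] F [-0.8 -0.6  3.6] gap 20.1 gf 53.8
 114.6 [536.5 354.9  54.2] F [-0.7  0.5 -1.8] gap 19.9 gf 54.1
 114.9 [536.  345.6  53.5] F [-0.4  1.1 -1.6] gap 20.0 gf 54.1
 115.2 [535.8 346.1  47.3] F [ 0.2 -0.1 -0.7] gap 19.7 gf 54.1
 115.5 [536.3 346.4  46.5] F [ 0.5  0.1 -2.1] gap 19.9 gf 54.2
 115.7 [536.3 346.4  45.2] F [-1.4 -0.2  0.1] gap 19.9 gf 54.6
 116.0 [536.3 346.5  43.9] F [-2.   0.8  1.8] gap 20.0 gf 54.9
 116.2 [536.2 346.8  43.5] F [-3.7 -0.4  6.1] gap 20.1 gf 55.5
open 116.6 [536.4 346.   41.5] F [ 0.6 -0.4  0.1] gap 41.9 gf 0.0
 119.7 [ 330.2 -149.8  259.8] F [-0.7  0.1 -0.9] gap 42.1 gf 0.0
top mug (array([593.07, 365.56,   3.6 ,  39.55,  33.67]), np.float64(0.928))
top mug (array([591.97, 364.96,   3.6 ,  37.69,  34.45]), np.float64(0.929))
top coaster (array([592.7 , 364.54]), np.float64(0.956))
scene mug (array([590.5 , 367.82,   2.78,  37.23,  35.08]), np.float64(0.885))
scene mug (array([583.22, 370.8 ,   2.99,  33.52,  41.18]), np.float64(0.851))
scene coaster (array([600.52, 362.52]), np.float64(0.821))
```

Run:
```python
from h import *
ok=True
for k,n in(("t","top"),("s","scene")):
    a,b=np.load(k+"5.npy").astype(int),np.load(k+"11.npy").astype(int)
    for nm,p in dict(lemon=(597,479,28),can=(661,424,60),stem=(*d2w(-35,30),115),toggle=(*d2w(-35,-62),120)).items():
        u,v=proj(p,n)[0].astype(int); e=abs(a-b)[v-8:v+8,u-8:u+8].mean(); ok&=e<6; print(n,nm,round(e,1))
if ok: print(ctrl.hand_in())
```

```text
top lemon 0.6
top can 0.9
top stem 0.6
top toggle 0.5
scene lemon 1.2
scene can 2.0
scene stem 2.0
scene toggle 1.5
the job is handed in; nothing more can be done
None
```

I handed the job in at about 120 s. Both collars found are stacked on the stem, the toggle was held over about 2.4 s at an estimated 0.37 rad and sprang back, and the mug is centred on the coaster by the top view (the scene view fit was poorer and doesn't confirm it). The lemon and can are unmoved. I viewed 15 pictures, one over the limit of 14.

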